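# Set up a fresh mix on the laboratory stirrer

## Robot

A 6-joint arm with a two-finger parallel gripper is mounted at the origin on the work surface. World frame = base frame: x ahead of the robot, y to its left, z up, the work surface at z = 0. Lengths are in mm, angles in rad, forces in N, time in s.
With the tool pointing down it reaches from about 350 to 875 mm from the base axis. Payload 4.2 kg.
Tool frame: the origin (TCP) lies on the mounting face of the last link; the fingertips stand 173 mm ahead of it and the grasp point (between the pads) lies 155 mm ahead of it; z points along the fingers, y is the line along which they close (so a half turn about z gives the same grasp; the last joint's range is limited). The gripper opens to 85 mm and grips with 20 to 120 N. Pads are 22 mm wide; open, the fingers measure 114 mm over their backs; the gripper's body (76 mm by 85 mm) begins 54 mm behind the grasp point. The pads swing forward as they close: fully open they stand 13 mm farther back than shut.
Start: joints at [1.571, 0.385, 0.008, 0, -1.194, -0.259], TCP at [159.919, 604.174, 404.712] pointing down, gripper open.
Joint ranges: [-3.14, 3.14], [-1.21, 2.06], [-1.07, 1.41], [-3.16, 2.05], [-2.99, -0.16], [-3.1, 3.1]. Speed limits (rad/s): [2.79, 2.79, 3.14, 3.14, 3.14, 3.14].

## Interface

Orientations are given as a unit quaternion [x, y, z, w].
In Python, from bench import arm gives the robot as it stands. The module is installed in compiled form; this text tells all that it offers.
- The arm moves only by the tool move_arm, never from a script. Its arguments are lists of equal length, an entry for each row: "fingers": the finger opening in mm, from 0 to 85.4; "travel": the shift along the tool's x, y, z in mm, a list of three; "dr": the turn, a rotation vector about the tool's x, y, z in rad, a list of three. A call has 1 to 10 rows; each row is the pose to reach, as a shift and turn from the pose commanded when the call began, along the tool's axes at that moment; what a row does not reach only later rows make up. A row lasts 1/10 s, in which the tool goes at most 50 mm and 8.59 degrees, less where a joint would pass 70% of its speed; a pose out of reach is approached as far as the arm can. A call with a gripper value outside its range is refused whole. The fingers move at their own pace and stop on an object; the grip force is fixed at half the most. Time passes only in rows, so rows that repeat a pose let the fingers close. It gives the time, the measured TCP pose, the force, the opening and the grip force at its end, in the units of the state.
- arm.read_state(): the state, without advancing time (a new reading comes with each control period).
- arm.get_image(name): name is "side" or "top"; returns the picture (480x640x3 uint8, red, green, blue); there is no depth.
- arm.camera_model(name): a dict with "intrinsics" (3x3 intrinsics, pixels), "k1" (the pictures are not rectified: a ray, as slopes to the right and down, at radius r is drawn at 1 + k1 r^2 times it, then the intrinsics apply), "pose" (4x4, takes a point from camera to world coordinates). Camera axes: x right, y up, looking along -z (the intrinsics and any distortion apply to the point x, -y, -z); pixel columns grow to the right and rows downward; lengths in mm; the calibration is good to about 2 mm. A picture is of the moment at which its call begins. camera_model takes no time and is no camera call.
- arm.job_done(): hands the job in; it is judged then, once.
The state is a dict: "clock": time; "joints": joint angles; "joint_vel": joint speeds; "joint_efforts": joint torques, N m; "position": TCP position; "ee_rot": TCP orientation; "contact_force": force on the tool from outside, world axes, zero at the start; "wrist_torque": the same for the moment, N m; "gripper_width": finger opening in mm; "grasp_force": force on a finger pad.
Only numpy, scipy, OpenCV 4.12 (cv2) and the standard library are available. Lean on these libraries where they do the work, as an engineer would, in place of code of your own. Each camera call takes 0.05 s, during which the arm holds its last target. There are 200 camera calls.

## Task

First lift the steel canister off the stirrer by its handle, keep it upright, and set it down gently, wholly on the black mat. Then turn the blue cup the right way up and set it, without dropping it, mouth-up in the middle of the stirrer's round plate (it may be laid on its side on the way), put the green stir bar into it, and last push the switch lever fully over to on, towards the plate. Leave the orange cup and the other things on the bench where they are.

Things in the scene. Friction and masses are not known exactly. Their poses are not given: they have to be found in the camera images.
- canister: closed steel canister with a black arched carrying handle, standing at the start on the stirrer's round plate. Body 88 mm in diameter (lid included), 92 mm high; 140 to 146 mm to the top of the handle. 0.3 to 0.65 kg. Origin: centre of its underside; z up; the handle's top bar runs along its y axis.
- handle (a point): middle of the canister's handle bar, 140 mm above the canister's underside. The level bar is 14 mm wide (along the canister's x), 12 mm high and 80 mm long (along its y), held by an 8 mm thick post at each end; 42 mm of free space below it, over the lid.
- mat: fixed black plastic mat on the table, 160 x 160 x 4 mm, on the left of the stirrer. Origin: centre of its underside, on the table; x and y along its edges.
- cup: BLUE plastic cup of square section with flat upright sides: 56 x 56 mm outside, 70 mm high, walls and bottom 4 mm, 0.09 kg; at the start it stands mouth-down on the table. Origin: centre of its mouth (the open end's rim plane). Its z axis points from the mouth to the closed bottom: up at the start, down once the cup is mouth-up. x and y are square to its sides. It can rest on any side.
- cup_bottom (a point): centre of the outer face of the blue cup's closed bottom, 70 mm from the mouth.
- orange_cup: the same cup in ORANGE, also mouth-down, not needed; origin as for the blue one. The two cups stand on either side of the stirrer, either way round.
- stirrer: fixed laboratory stirrer. White box 150 mm (x) by 160 mm (y), 46 mm high, with a round aluminium plate on top; towards the robot a lower grey step 75 mm deep and 18 mm high carries the switch. Origin: on the table, 30 mm nearer the robot (along its -x) than the plate's centre; its front faces its -x; the box spans x -45 to 105 mm, the step -120 to -45 mm.
- plate (a point): centre of the top of the stirrer's round plate (130 mm in diameter), 52 mm above the table; axes as the stirrer's.
- switch (a joint): the stirrer's switch lever, in rad: 0 = off, leaning towards the stirrer's front (-x, the robot's side); 1.0 = fully on, leaning 0.5 rad towards the plate (+x). Its pivot is 82 mm in front (-x) of the stirrer's origin, 40 mm above the table; it stays where it is left and moves with about 1.5 N at the tip.
- switch_tip (a point): centre of the red ball (26 mm in diameter) at the end of the switch lever, 50 mm from the pivot; its height is about 84 mm when off or on and 90 mm at mid-swing. The lever's rod is 10 mm thick; below it is a grey block 70 (x) by 50 (y) mm, up to 43 mm above the table.
- stir_bar: green stir bar with a white band, 38 x 12 x 12 mm, lying on the table to the right of the stirrer. Origin: its centre; its length is along its x axis.
- tip_box: box of pipette tips, 122 x 85 x 60 mm, bystander. Origin: centre of its underside.
- amber_bottle: amber bottle, 60 mm in diameter, 130 mm high, bystander. Origin: centre of its underside.
- tube_rack: green tube rack, 110 x 70 x 52 mm, bystander. Origin: centre of its underside.
- well_plate: flat well plate 127 x 85 x 15 mm, bystander. Origin: centre of its underside.
- dish: flat glass dish 90 mm in diameter, 15 mm high, bystander. Origin: centre of its underside.
- spatula: steel spatula, 180 mm long, lying along its x, bystander. Origin: at its middle.

How it is judged:
By the outcome, as a careful person would: the job done as asked, in the order asked, and still so for the second after the job is handed in, with the robot touching nothing.
It also fails if it takes over 72 s, if anything falls off the work surface, if the arm or the gripper's body presses on something with over 40 N, if the wrist force passes 120 N, or if a joint passes its speed limit or range.

## Working session

There is one attempt and no reset: what is moved stays moved. The work goes in short steps, Python scripts to look and compute and a tool call to move; the robot and the scene stay as the last step left them, time stands still between calls to the robot, and variables do not carry over. Pictures are saved under pics/ and viewed, at most 10 in all, crops included, and the job is handed in when it is done.

Besides the shell and the picture viewer there is one more tool, called after "Request:" as name(argument=value, ...) on one line, values as JSON. move_arm: Moves the arm, as the interface text tells. Its arguments: {"type":"object","properties":{"fingers":{"type":"array","items":{"type":"number"}},"travel":{"type":"array","items":{"type":"array","items":{"type":"number"}}},"dr":{"type":"array","items":{"type":"array","items":{"type":"number"}}}},"required":["fingers","travel","dr"]}

```bash
mkdir -p pics; cat > h.py <<'E'
import numpy as np, cv2
from bench import arm
from scipy.spatial.transform import Rotation as R
def snap(n,f):
    im=arm.get_image(n); cv2.imwrite('pics/'+f,im[:,:,::-1]); return im
def ray(n,u,v):
    c=arm.camera_model(n); K=np.array(c['intrinsics']); T=np.array(c['pose'])
    d=np.array([(u-K[0,2])/K[0,0],(v-K[1,2])/K[1,1]]); s=d.copy()
    for _ in range(20): s=d/(1+c['k1']*(s@s))
    return T[:3,3],T[:3,:3]@np.array([s[0],-s[1],-1.])
def plane(n,u,v,z):
    o,d=ray(n,u,v); return (o+d*(z-o[2])/d[2])
def proj(n,p):
    c=arm.camera_model(n); K=np.array(c['intrinsics']); T=np.array(c['pose'])
    q=T[:3,:3].T@(np.array(p,float)-T[:3,3]); s=np.array([q[0],-q[1]])/-q[2]
    s=s*(1+c['k1']*(s@s)); return np.array([s[0]*K[0,0]+K[0,2],s[1]*K[1,1]+K[1,2]])
E
python3 - <<'E'
from h import *
snap('top','t0.png');snap('side','s0.png')
for n in('top','side'):print(arm.camera_model(n))
print(arm.read_state())
E
```

```text
{'intrinsics': array([[484.45182349,   0.        , 317.06639007],
       [  0.        , 484.45182349, 238.39343587],
       [  0.        ,   0.        ,   1.        ]]), 'k1': -0.13394151763430626, 'pose': array([[-1.93731825e-02,  9.88442555e-01, -1.50352900e-01,
         3.74536895e+02],
       [-9.99709557e-01, -1.69948372e-02,  1.70873681e-02,
        -1.02000199e+01],
       [ 1.43346587e-02,  1.50640268e-01,  9.88484713e-01,
         1.41776571e+03],
       [ 0.00000000e+00,  0.00000000e+00,  0.00000000e+00,
         1.00000000e+00]])}
{'intrinsics': array([[446.73515542,   0.        , 316.23690625],
       [  0.        , 446.73515542, 228.09239731],
       [  0.        ,   0.        ,   1.        ]]), 'k1': -0.07516957616155143, 'pose': array([[ 9.90434636e-01,  9.30936055e-02, -1.01847001e-01,
         4.77543516e+02],
       [-1.37982388e-01,  6.66600430e-01, -7.32533089e-01,
        -8.02369862e+02],
       [-3.02891536e-04,  7.39579236e-01,  6.73069433e-01,
         8.40618383e+02],
       [ 0.00000000e+00,  0.00000000e+00,  0.00000000e+00,
         1.00000000e+00]])}
{'clock': 0.1, 'joints': array([ 1.57061055e+00,  3.85464051e-01,  6.77522963e-03, -4.27065060e-04,
       -1.19401343e+00, -2.58577418e-01]), 'joint_vel': array([-0.00053122, -0.0011524 ,  0.00418006,  0.00086761,  0.00147974,
       -0.0002285 ]), 'joint_efforts': array([ 3.98239581e-05, -3.93318772e+01,  1.88928294e+01,  4.19790074e+00,
       -2.59904788e-03,  4.62652125e-06]), 'position': array([159.86284329, 604.02001142, 403.746237  ]), 'ee_rot': array([ 9.91631236e-01, -1.29098970e-01, -7.40485490e-05,  9.70589181e-04]), 'contact_force': array([ 0.02278704, -0.87229274, -0.11146613]), 'wrist_torque': array([-0.03526688,  0.00255057,  0.0301077 ]), 'grasp_force': 0.0, 'gripper_width': 85.37406926966389}
```

View pics/t0.png

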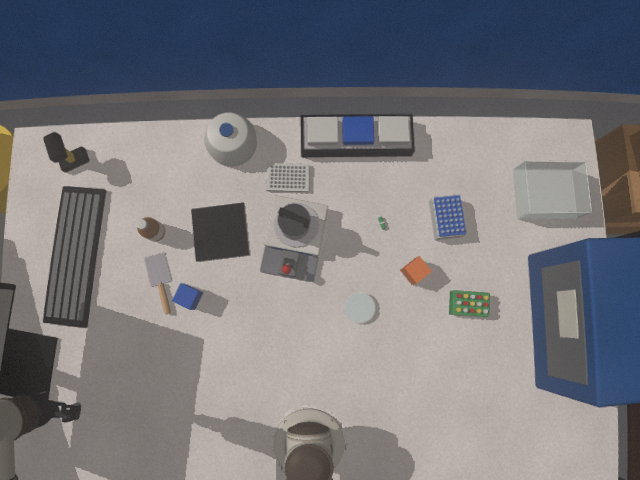

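View pics/s0.png

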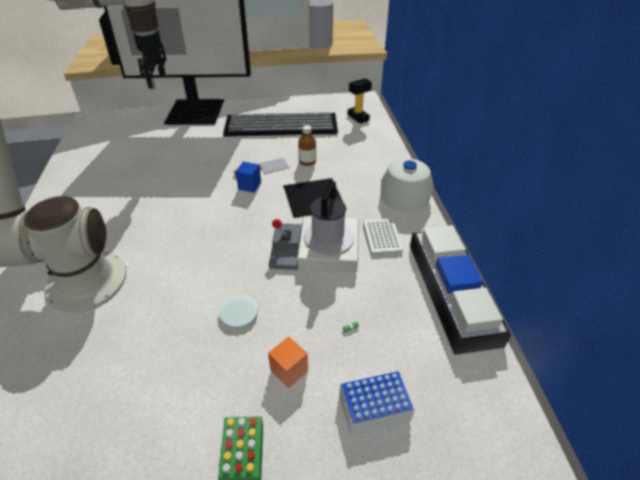

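The top view shows the blue cup at (187,297), orange cup (416,270), stir bar (382,223), mat (220,232), canister on the plate (297,222) and the red ball (287,268). In the side view the canister is at (328,215) and the ball at (277,223). Next I'll zoom in and measure.

```bash
python3 - <<'E'
from h import *
t=cv2.imread('pics/t0.png');s=cv2.imread('pics/s0.png')
a=cv2.resize(t[185:315,160:350],None,fx=4,fy=4,interpolation=3)[:, :]
cv2.imwrite('pics/c1.png',a)
b=cv2.resize(s[150:290,220:380],None,fx=4,fy=4,interpolation=3); cv2.imwrite('pics/c2.png',b)
def comp(im,m,near):
    n,l,st,c=cv2.connectedComponentsWithStats(m.astype(np.uint8))
    i=1+np.argmin([np.hypot(*(c[k]-near)) if st[k,4]>8 else 1e9 for k in range(1,n)]);return (l==i),c[i],st[i]
def masks(im):
    f=im.astype(int);B,G,Rr=f[...,0],f[...,1],f[...,2]
    return dict(blue=(B>Rr+50)&(B>G+40),red=(Rr>G+50)&(Rr>B+50)&(G<90),green=(G>Rr+25)&(G>B+15),black=(f.max(2)<60))
T=masks(t);S=masks(s)
def tri(pa,pb):
    o1,d1=ray('top',*pa);o2,d2=ray('side',*pb)
    k=np.linalg.lstsq(np.c_[d1,-d2],o2-o1,rcond=None)[0];p,q=o1+k[0]*d1,o2+k[1]*d2
    return (p+q)/2,np.linalg.norm(p-q)
mt,c1,st=comp(t,T['red'],(287,268));ms,c2,st2=comp(s,S['red'],(277,223));print('ball',c1,c2,st,st2,tri(c1,c2))
mt,c1,st=comp(t,T['green'],(382,223));ms,c2,st2=comp(s,S['green'],(350,327));print('bar',c1,c2,st,st2,tri(c1,c2),plane('top',*c1,6))
for nm,near in(('top',(187,297)),('side',(248,177))):
    m,c,st=comp(None,(T if nm=='top' else S)['blue'],near);k=cv2.findContours(m.astype(np.uint8),0,1)[0][0]
    print('blue',nm,c,st,cv2.approxPolyDP(k,3,True)[:,0].tolist())
for nm,near in(('top',(220,240)),('side',(305,200))):
    m,c,st=comp(None,(T if nm=='top' else S)['black'],near);k=cv2.findContours(m.astype(np.uint8),0,1)[0][0]
    ap=cv2.approxPolyDP(k,5,True)[:,0];print('mat',nm,c,st,ap.tolist(),[plane(nm,*p,4).round(1).tolist() for p in ap])
E
```

```text
ball [285.14285714 268.55102041] [276.38888889 223.38888889] [282 265   7   8  49] [273 220   8   8  54] (array([494.54049091,  56.59292198,  80.69001278]), np.float64(1.0333906034589442))
bar [382.61111111 225.55555556] [346.5        327.65789474] [381 223   4   6  18] [343 325   8   7  38] (array([ 625.06985936, -230.42436724,    4.90734971]), np.float64(0.6833189986691255)) [ 624.52940036 -230.24483115    6.        ]
blue top [184.62273902 295.79844961] [172 284  26  25 387] [[180, 284], [172, 300], [189, 308], [197, 291]]
blue side [247.70962199 176.05670103] [236 162  24  30 582] [[242, 162], [236, 170], [238, 186], [253, 191], [259, 182], [258, 164]]
mat top [280.55555556 213.33333333] [279 211   4   5   9] [[280, 211]] [[674.0, 74.2, 4.0]]
mat side [312.79499011 197.97297297] [ 285  180   58   40 1517] [[334, 183], [285, 186], [294, 216], [341, 216], [331, 218], [339, 199]] [[688.2, 308.3, 4.0], [534.8, 314.1, 4.0], [548.1, 168.0, 4.0], [681.6, 149.4, 4.0], [651.8, 144.7, 4.0], [689.6, 227.1, 4.0]]
```

View pics/c1.png

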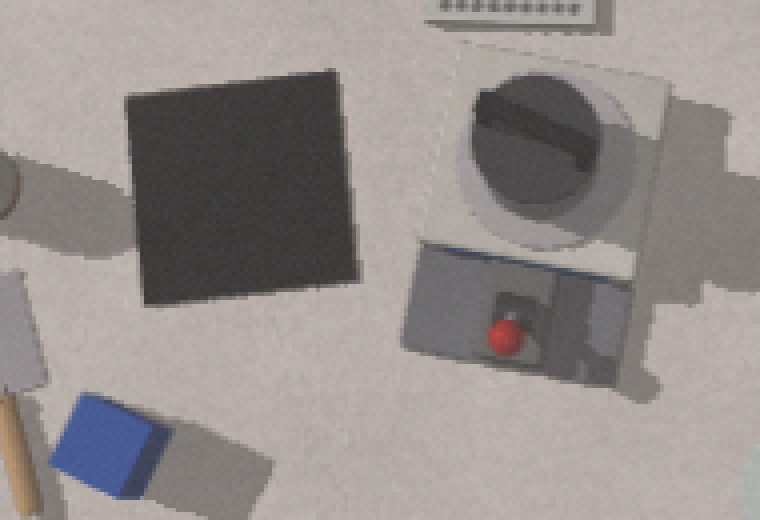

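View pics/c2.png

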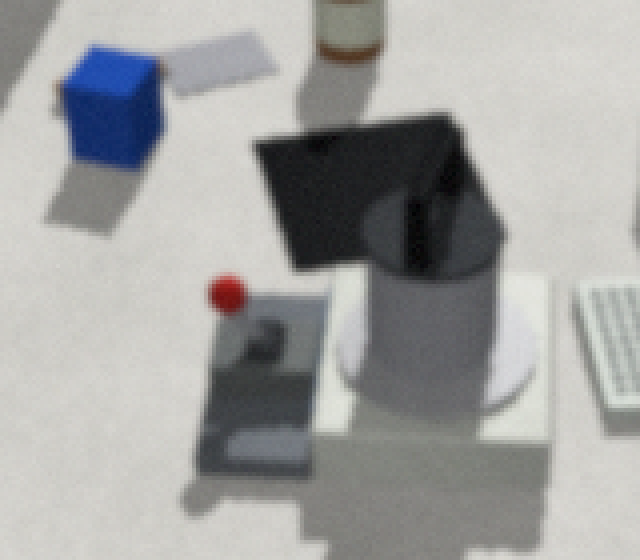

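The crop shows the mat corners at roughly (126,97), (338,70), (361,282) and (145,306), the handle bar running (484,105)–(590,150), the stirrer box and the cup's bright top face. I'll turn these into poses.

```bash
python3 - <<'E'
from h import *
t=cv2.imread('pics/t0.png');s=cv2.imread('pics/s0.png')
P=lambda x,y:((x+.5)/4-.5+160,(y+.5)/4-.5+185)
Q=lambda x,y:((x+.5)/4-.5+220,(y+.5)/4-.5+150)
mat=np.array([plane('top',*P(*p),4) for p in[(126,97),(338,70),(361,282),(145,306)]]);print('mat',mat.round(1).tolist(),mat.mean(0))
e=mat[0]-mat[3];print('mat ang',np.degrees(np.arctan2(e[1],e[0])),np.linalg.norm(np.diff(mat,axis=0),axis=1))
bx=np.array([plane('top',*P(*p),46) for p in[(462,42),(669,80),(633,278),(421,240)]])
print('box',bx.round(1).tolist(),bx.mean(0),np.linalg.norm(np.diff(bx,axis=0),axis=1))
for a,b in((3,0),(2,1)): e=bx[b]-bx[a];print(np.degrees(np.arctan2(e[1],e[0])))
e=bx[0]-bx[1];print(np.degrees(np.arctan2(e[1],e[0]))-90)
bs=np.array([plane('side',*Q(*p),46) for p in[(550,276),(550,440),(314,436),(330,276)]]);print('side box',bs.round(1).tolist(),bs.mean(0))
# plate circle from top: bbox left, bottom in crop (light circle)
# handle
f=cv2.resize(t[185:315,160:350],None,fx=4,fy=4,interpolation=3).max(2)
h=np.zeros_like(f);h[85:180,465:610]=(f[85:180,465:610]<62)
n,l,st,c=cv2.connectedComponentsWithStats(h);i=1+np.argmax(st[1:,4]);k=cv2.findContours((l==i).astype(np.uint8),0,1)[0][0]
r=cv2.minAreaRect(k);print('handle',st[i],r);bp=cv2.boxPoints(r);H=np.array([plane('top',*P(*p),195) for p in bp]);print(H.round(1).tolist(),H.mean(0))
# cup bright
g=cv2.resize(t[270:320,160:210],None,fx=8,fy=8,interpolation=3)
v=g.max(2)[(g[...,0].astype(int)>g[...,2]+50)];print(np.histogram(v,10))
hs=cv2.threshold(v.astype(np.uint8).reshape(-1,1),0,255,cv2.THRESH_OTSU)[0];print(hs)
m=((g[...,0]>hs)&(g[...,0].astype(int)>g[...,2]+50)).astype(np.uint8)
k=max(cv2.findContours(m,0,1)[0],key=cv2.contourArea);r=cv2.minAreaRect(k)
w=np.array([plane('top',(x+.5)/8-.5+160,(y+.5)/8-.5+270,70) for x,y in cv2.boxPoints(r)]);print('cup',w.round(1).tolist(),w.mean(0),np.linalg.norm(np.diff(w,axis=0),axis=1))
for j in range(3):e=w[j+1]-w[j];print(np.degrees(np.arctan2(e[1],e[0])))
# bar: non-table pixels
g=cv2.resize(t[212:236,370:394],None,fx=20,fy=20,interpolation=3);b=cv2.resize(s[310:345,330:370],None,fx=10,fy=10,interpolation=3)
cv2.imwrite('pics/bar.png',np.hstack([g,cv2.resize(b,(320,280))[:,:] if 0 else cv2.copyMakeBorder(b[:350,:300],0,130,0,0,0)]))
E
```

```text
mat [[685.6, 341.2, 4.0], [703.0, 181.4, 4.0], [543.2, 163.8, 4.0], [528.0, 323.8, 4.0]] [614.95888387 252.53558949   4.        ]
mat ang 6.311198812533447 [160.72286324 160.77838261 160.68989277]
box [[712.5, 85.5, 46.0], [681.7, -64.3, 46.0], [537.8, -35.3, 46.0], [567.7, 115.6, 46.0]] [624.91991587  25.39256484  46.        ] [152.91128693 146.7679673  153.92624369]
-11.75743344048175
-11.363691878620997
-11.617485639458039
side box [[712.7, 84.9, 46.0], [681.3, -65.3, 46.0], [538.3, -41.9, 46.0], [565.2, 105.4, 46.0]] [624.37120188  20.76956355  46.        ]
handle [500 104  56  40 576] ((529.5000610351562, 123.50001525878906), (59.479408264160156, 25.491174697875977), 26.56505012512207)
[[622.8, 52.7, 195.0], [637.6, 45.3, 195.0], [619.6, 11.2, 195.0], [604.8, 18.7, 195.0]] [621.19682143  31.98746082 195.        ]
(array([  128,     0,    64,   256,   448,   512,   384,  1920, 19072,
        2048]), array([118. , 121.6, 125.2, 128.8, 132.4, 136. , 139.6, 143.2, 146.8,
       150.4, 154. ]))
139.0
cup [[410.9, 377.2, 70.0], [461.6, 352.0, 70.0], [436.7, 302.2, 70.0], [386.3, 327.5, 70.0]] [423.85297498 339.73880368  70.        ] [56.57223306 55.69075273 56.31908996]
-26.440279487891175
-116.5661111009371
153.38176475304655
```

View pics/bar.png

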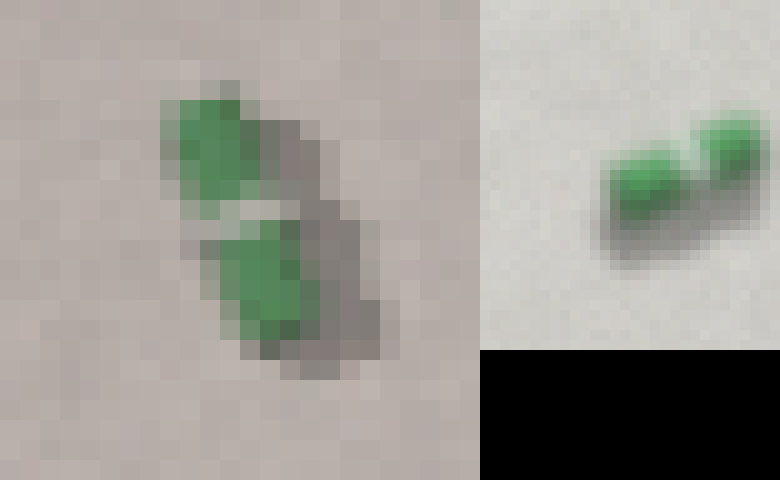

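The green bar runs from (210,90) to (275,345) in the left panel. Next I'll compute the handle, lid, plate and bar positions and the first move.

```bash
cat >> h.py <<'E'
import json
def log():
    s=arm.read_state()
    open('log.jsonl','a').write(json.dumps([list(map(float,s[k])) for k in('joints','position','ee_rot')])+'\n'); return s
def tool(ydeg,pitch=0,az=0,yaw=None):
    # tool pointing down with closing axis at world angle ydeg
    y=np.array([np.cos(np.radians(ydeg)),np.sin(np.radians(ydeg)),0]);z=np.array([0,0,-1.]);return np.c_[np.cross(y,z),y,z]
def go(p,Rt=None,grasp=155,sym=True):
    s=log();R0=R.from_quat(s['ee_rot']).as_matrix();Rt=R0 if Rt is None else Rt
    if sym and np.trace(R0.T@Rt)<np.trace(R0.T@Rt@np.diag([-1,-1,1])):Rt=Rt@np.diag([-1,-1,1])
    t=np.array(p,float)-Rt[:,2]*grasp
    print('t%.1f'%s['clock'],'travel',(R0.T@(t-s['position'])).round(1).tolist(),'dr',R.from_matrix(R0.T@Rt).as_rotvec().round(3).tolist(),'F',s['contact_force'].round(1),'w',round(s['gripper_width'],1),'g',(s['position']+R0[:,2]*155).round(1))
E
python3 - <<'E'
from h import *
P=lambda x,y:((x+.5)/4-.5+160,(y+.5)/4-.5+185)
B=lambda x,y:((x+.5)/20-.5+370,(y+.5)/20-.5+212)
print('lid',plane('top',*P(537,139),144))
for n in[(484,104),(594,148),(538,125)]:print('handle',plane('top',*P(*n),198))
print('plate',plane('top',*P(547,160),52))
a,b=plane('top',*B(205,95),9),plane('top',*B(280,335),9);print('bar',a,b,(a+b)/2,np.degrees(np.arctan2(*(a-b)[1::-1])))
Q=lambda x,y:((x+.5)/4-.5+220,(y+.5)/4-.5+150)
print('side lid',plane('side',*Q(434,230),144),'handle ends side',plane('side',*Q(414,205),198),plane('side',*Q(455,130),198))
print(R.from_quat(arm.read_state()['ee_rot']).as_matrix().round(2))
go((621,34,290),tool(-23))
go((621,34,192),tool(-23))
E
```

```text
lid [620.80967924  28.82855529 144.        ]
handle [633.85092643  60.96231353 198.        ]
handle [603.8855359  -9.2333865 198.       ]
handle [619.4979301   26.42654558 198.        ]
plate [623.17076596  24.6690104   52.        ]
bar [ 652.17280594 -222.43475471    9.        ] [ 615.76909059 -232.17232099    9.        ] [ 633.97094827 -227.30353785    9.        ] 14.975356486882122
side lid [622.22310031  27.16043259 144.        ] handle ends side [603.19779569 -13.39455353 198.        ] [638.45356286  54.4604324  198.        ]
[[ 0.97 -0.26 -0.  ]
 [-0.26 -0.97 -0.  ]
 [ 0.    0.   -1.  ]]
t0.1 travel [591.7, 433.0, -40.4] dr [0.002, 0.001, -1.428] F [ 0.  -0.9 -0.1] w 85.4 g [159.8 603.7 248.7]
t0.1 travel [591.7, 432.8, 57.6] dr [0.002, 0.001, -1.428] F [ 0.  -0.9 -0.1] w 85.4 g [159.8 603.7 248.7]
```

Request:
move_arm(fingers=[85,85,85,85,85,85,85,85,85,85], travel=[[593,440,-40],[593,440,-40],[593,440,-40],[593,440,-40],[593,440,-40],[593,440,-40],[593,440,-40],[593,440,-40],[593,440,-40],[593,440,-40]], dr=[[0,0,-1.41],[0,0,-1.41],[0,0,-1.41],[0,0,-1.41],[0,0,-1.41],[0,0,-1.41],[0,0,-1.41],[0,0,-1.41],[0,0,-1.41],[0,0,-1.41]])

```text
clock: 1.1
position: [455.0, 235.2, 430.1]
ee_rot: [0.84, 0.543, -0.0, -0.0]
contact_force: [0.5, 1.1, 0.4]
gripper_width: 84.9
grasp_force: 0.0
```

```bash
python3 -c "
from h import *
go((620.5,27,290),tool(-24)); print(arm.read_state()['joints'])"
```

```text
t1.1 travel [-121.8, 236.4, -14.9] dr [-0.0, 0.0, -0.005] F [0.5 1.1 0.4] w 84.9 g [454.9 235.2 275.1]
[ 7.94268117e-01  1.73411457e-01 -2.22222818e-01 -2.53175298e-04
 -1.17551920e+00  1.92394426e+00]
```

Request:
move_arm(fingers=[85,85,85,85,85,85,85,85,85], travel=[[-122,236,-15],[-122,236,-15],[-122,236,-15],[-122,236,-15],[-122,236,-15],[-122,236,-15],[-122,236,-15],[-122,236,-15],[-122,236,-15]], dr=[[0,0,-0.005],[0,0,-0.005],[0,0,-0.005],[0,0,-0.005],[0,0,-0.005],[0,0,-0.005],[0,0,-0.005],[0,0,-0.005],[0,0,-0.005]])

```text
clock: 2.0
position: [617.5, 28.7, 445.2]
ee_rot: [0.84, 0.543, -0.0, -0.0]
contact_force: [-0.3, -0.0, -0.2]
gripper_width: 85.1
grasp_force: 0.0
```

```bash
python3 -c "
from h import *
go((620.5,27,192),tool(-24)); print(arm.read_state()['joints'])
s=snap('side','s1.png');t=snap('top','t1.png')
b=cv2.resize(s[90:270,220:440],None,fx=3.5,fy=3.3,interpolation=3)[:,:,::-1]; cv2.imwrite('pics/c3.png',b)"
```

```text
t2.0 travel [-0.3, 3.4, 98.2] dr [-0.001, 0.0, -0.004] F [-0.3 -0.  -0.2] w 85.1 g [617.5  28.7 290.2]
[ 3.07818041e-01  3.49526253e-01  5.65580218e-02 -3.24606804e-04
 -1.27827649e+00  2.41118811e+00]
```

View pics/c3.png

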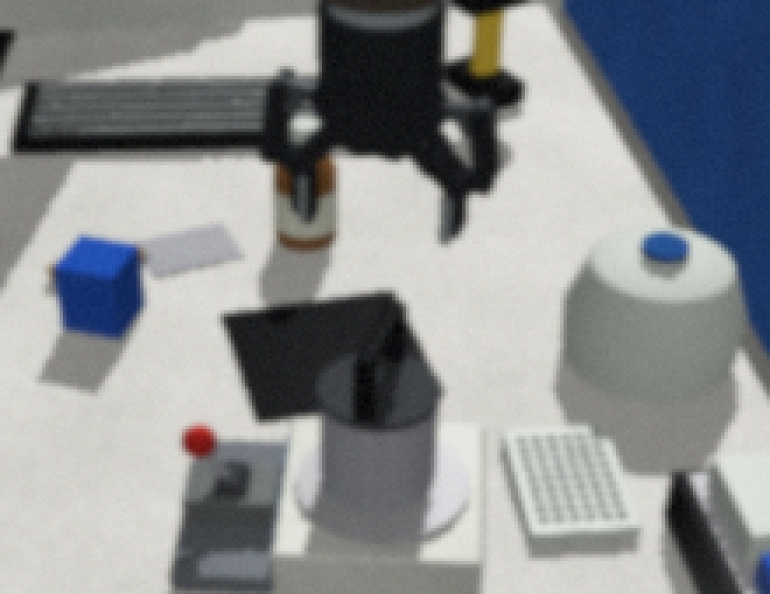

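The gripper is open above the canister, with the fingertips at about (305,210) and (450,235) straddling the handle at (378,370). I'll descend and grip.

Request:
move_arm(fingers=[85,85,85,85,85,30,10,10,10,10], travel=[[0,3,45],[0,3,80],[0,3,98],[0,3,98],[0,3,98],[0,3,98],[0,3,98],[0,3,98],[0,3,98],[0,3,98]], dr=[[0,0,0],[0,0,0],[0,0,0],[0,0,0],[0,0,0],[0,0,0],[0,0,0],[0,0,0],[0,0,0],[0,0,0]])

```text
clock: 3.1
position: [620.9, 26.3, 347.7]
ee_rot: [0.84, 0.542, 0.0, 0.0]
contact_force: [-3.2, -3.1, 4.8]
gripper_width: 12.7
grasp_force: 61.7
```

Request:
move_arm(fingers=[5,5,5,5,5,5], travel=[[0,0,0],[0,0,0],[0,0,0],[0,0,0],[0,0,-2],[0,0,-4]], dr=[[0,0,0],[0,0,0],[0,0,0],[0,0,0],[0,0,0],[0,0,0]])

```text
clock: 3.7
position: [620.7, 26.4, 349.6]
ee_rot: [0.84, 0.542, -0.001, -0.001]
contact_force: [0.0, -0.7, -4.3]
gripper_width: 12.6
grasp_force: 58.9
```

```bash
python3 -c "
from h import *
go((615,252,220));print(arm.read_state()['grasp_force'])"
```

```text
t3.7 travel [203.4, -97.8, -25.3] dr [0.0, 0.0, 0.0] F [ 0.  -0.7 -4.3] w 12.6 g [620.2  26.4 194.6]
58.94709885120392
```

Request:
move_arm(fingers=[5,5,5,5,5,5,5,5,5,5], travel=[[0,0,-12],[0,0,-25],[15,-8,-28],[45,-22,-28],[80,-38,-28],[115,-55,-28],[150,-72,-28],[180,-86,-28],[198,-95,-28],[203,-98,-28]], dr=[[0,0,0],[0,0,0],[0,0,0],[0,0,0],[0,0,0],[0,0,0],[0,0,0],[0,0,0],[0,0,0],[0,0,0]])

```text
clock: 4.7
position: [614.8, 254.2, 379.4]
ee_rot: [0.839, 0.544, 0.0, -0.0]
contact_force: [0.4, -1.0, -4.0]
gripper_width: 13.0
grasp_force: 59.0
```

Request:
move_arm(fingers=[5,5,5,5,5,5,5], travel=[[0,0,0],[0,0,10],[0,0,30],[0,0,50],[0,0,62],[0,0,68],[0,0,68]], dr=[[0,0,0],[0,0,0],[0,0,0],[0,0,0],[0,0,0],[0,0,0],[0,0,0]])

```text
clock: 5.4
position: [615.3, 251.0, 310.4]
ee_rot: [0.84, 0.542, -0.001, 0.0]
contact_force: [-0.1, 0.2, -4.2]
gripper_width: 12.9
grasp_force: 58.9
```

```bash
python3 -c "
from h import *
go((615,252,144));print(arm.read_state()['grasp_force'])
s=snap('side','s2.png')
b=cv2.resize(s[90:270,220:440],None,fx=3.5,fy=3.3,interpolation=3)[:,:,::-1]; cv2.imwrite('pics/c4.png',b)"
```

```text
t5.4 travel [1.1, -0.6, 11.4] dr [0.0, 0.0, 0.0] F [-0.1  0.2 -4.2] w 12.9 g [615.1 250.8 155.4]
58.941543102264404
```

View pics/c4.png

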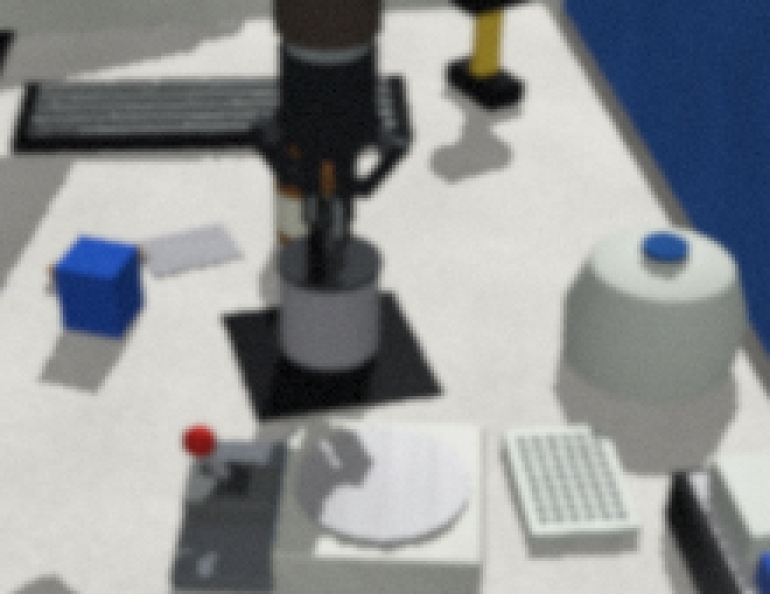

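The canister hangs upright over the mat at about (330,300), and the plate is free at (385,485). I'll lower it gently the last 11 mm.

Request:
move_arm(fingers=[5,5,5,5,5,5,5], travel=[[0,0,4],[0,0,7],[0,0,9],[0,0,10],[0,0,11],[0,0,12],[0,0,12]], dr=[[0,0,0],[0,0,0],[0,0,0],[0,0,0],[0,0,0],[0,0,0],[0,0,0]])

```text
clock: 6.15
position: [615.2, 251.8, 299.7]
ee_rot: [0.84, 0.543, 0.0, 0.0]
contact_force: [-0.4, 0.1, -2.5]
gripper_width: 12.9
grasp_force: 59.2
```

Request:
move_arm(fingers=[5,5,30,60,85,85,85,85,85,85], travel=[[0,0,1],[0,0,1],[0,0,1],[0,0,1],[0,0,1],[0,0,1],[0,0,-20],[0,0,-70],[0,0,-110],[0,0,-110]], dr=[[0,0,0],[0,0,0],[0,0,0],[0,0,0],[0,0,0],[0,0,0],[0,0,0],[0,0,0],[0,0,0],[0,0,0]])

```text
clock: 7.15
position: [616.2, 251.9, 417.3]
ee_rot: [0.84, 0.543, 0.007, 0.001]
contact_force: [-1.0, -0.7, 0.3]
gripper_width: 85.2
grasp_force: 0.0
```

```bash
python3 - <<'E'
from h import *
go((615,252,255));print(arm.read_state()['joints'])
t=snap('top','t3.png')[:,:,::-1];f=t.astype(int)
# plate: brighter bluish-white; print profile stats
s=snap('side','s3.png')[:,:,::-1]
b=cv2.resize(t[185:315,160:350],None,fx=4,fy=4,interpolation=3); cv2.imwrite('pics/c5.png',b)
# linear kinematic fit test
L=[json.loads(l) for l in open('log.jsonl')]
for l in L: 
    p=np.array(l[1]);a=l[0][0];print(np.round(l[0],3),p.round(1),(R.from_euler('z',-a).apply(p)).round(1))
E
```

```text
t7.2 travel [-2.3, -2.7, 7.2] dr [0.0, 0.0, 0.0] F [-1.  -0.7  0.3] w 85.2 g [618.2 252.9 262.3]
[ 0.63110002  0.44425212  0.1320558   0.00296587 -1.24411278  2.08621446]
[ 1.571  0.385  0.007 -0.    -1.194 -0.259] [159.9 604.  403.7] [ 604.  -159.8  403.7]
[ 1.571  0.385  0.007 -0.    -1.194 -0.259] [159.9 604.  403.7] [ 604.  -159.8  403.7]
[ 0.794  0.173 -0.222 -0.    -1.176  1.924] [455.  235.2 430.1] [ 486.6 -159.8  430.1]
[ 0.308  0.35   0.057 -0.    -1.278  2.411] [617.5  28.7 445.2] [ 597.2 -159.8  445.2]
[ 3.020e-01  4.200e-01 -8.000e-02 -1.000e-03 -1.073e+00  2.415e+00] [620.7  26.4 349.6] [ 600.3 -159.7  349.6]
[ 0.63   0.524 -0.012  0.    -1.037  2.086] [615.3 251.  310.4] [ 645.  -159.8  310.4]
[ 0.631  0.444  0.132  0.003 -1.244  2.086] [616.2 251.9 417.3] [ 646.1 -160.1  417.3]
```

View pics/c5.png

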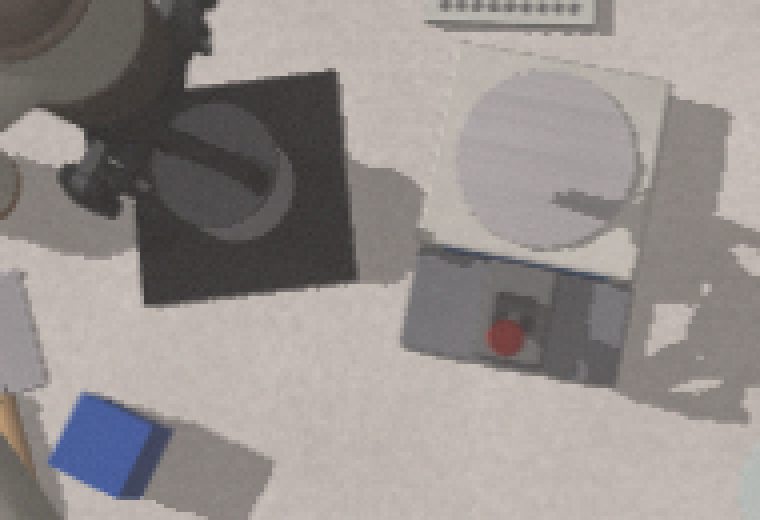

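The canister stands on the mat, inside its edges. The plate circle spans (457–637, 70–249) in the crop, so its centre is about (624,24.5). Next I'll tilt the tool in free space towards the cup, which also gives data for fitting the arm's geometry.

```bash
cat >> h.py <<'E'
def tilt(az,down):
    # z axis pointing along azimuth az, 'down' deg below horizontal; y horizontal
    a,b=np.radians([az,down]);z=np.array([np.cos(a)*np.cos(b),np.sin(a)*np.cos(b),-np.sin(b)]);y=np.array([-np.sin(a),np.cos(a),0]);return np.c_[np.cross(y,z),y,z]
E
python3 - <<'E'
from h import *
print('A');go((450,330,200),tilt(153.6,45));go((450,330,200),tilt(-26.4,45))
E
```

```text
A
t7.2 travel [-0.8, -73.3, 100.7] dr [0.602, 0.621, -1.447] F [-0.7 -0.   0.2] w 85.4 g [615.4 252.  255.4]
t7.2 travel [7.1, -292.3, 100.6] dr [-0.597, -0.623, -1.449] F [-0.7 -0.   0.2] w 85.4 g [615.4 252.  255.4]
```

```bash
python3 - <<'E'
from h import *
F=np.diag([-1,-1,1])
for u in(153.6,-26.4):
  for f in(np.eye(3),F): print(u);go((470,320,220),tilt(u,45)@f,sym=False)
E
```

```text
153.6
t7.2 travel [-1.7, -50.9, 80.8] dr [0.627, -0.608, 1.517] F [-0.7 -0.   0.2] w 85.4 g [615.4 252.  255.4]
153.6
t7.2 travel [-1.7, -50.9, 80.8] dr [0.602, 0.621, -1.447] F [-0.7 -0.   0.2] w 85.4 g [615.4 252.  255.4]
-26.4
t7.2 travel [6.3, -269.9, 80.6] dr [-0.597, -0.623, -1.449] F [-0.7 -0.   0.2] w 85.4 g [615.4 252.  255.4]
-26.4
t7.2 travel [6.3, -269.9, 80.6] dr [-0.629, 0.603, 1.515] F [-0.7 -0.   0.2] w 85.4 g [615.4 252.  255.4]
```

Request:
move_arm(fingers=[85,85,85,85,85,85,85,85,85,85], travel=[[0,-50,40],[0,-50,80],[0,-50,80],[0,-50,80],[0,-50,80],[0,-50,80],[0,-50,80],[0,-50,80],[0,-50,80],[0,-50,80]], dr=[[0.627,-0.608,1.517],[0.627,-0.608,1.517],[0.627,-0.608,1.517],[0.627,-0.608,1.517],[0.627,-0.608,1.517],[0.627,-0.608,1.517],[0.627,-0.608,1.517],[0.627,-0.608,1.517],[0.627,-0.608,1.517],[0.627,-0.608,1.517]])

```text
clock: 8.25
position: [569.3, 272.3, 326.8]
ee_rot: [0.934, -0.103, -0.334, -0.076]
contact_force: [0.2, 0.1, -0.2]
gripper_width: 85.5
grasp_force: 0.0
```

```bash
cat > kin.py <<'E'
from h import *
from scipy.optimize import least_squares
def fk(q,k):
    a1,d,a2,b1,b2,w,f,c=k
    E=lambda ax,v:R.from_euler(ax,v).as_matrix()
    R1=E('z',q[0]);R2=R1@E('y',q[1]);R3=R2@E('y',-q[2]);R4=R3@E('x',S4*q[3]);R5=R4@E('y',-q[4]);R6=R5@E('x',S6*q[5])
    p=R1@[a1,0,d]+R2@[0,0,a2]+R3@[b1,0,b2]+R4@[0,w,0]+R5@[f,0,c]
    return p,R6
S4=S6=-1
def load():return [json.loads(l) for l in open('log.jsonl')]
def fit():
    L=load();A=[];B=[]
    for q,p,_ in L:
        A.append(np.array([fk(q,e)[0] for e in np.eye(8)]).T);B.append(p)
    return np.linalg.lstsq(np.vstack(A)+0,np.hstack(B),rcond=1e-6),np.vstack(A),np.hstack(B)
E
python3 - <<'E'
import kin
from kin import *
go((470,320,220),tilt(153.6,45)@np.diag([-1,-1,1]))
L=load()
for q,p,r in L[-2:]:print(np.round(q,3),np.round(p,1))
for kin.S4 in(1,-1):
  (k,_,_,sv),A,B=fit();print(kin.S4,k.round(1),sv.round(2),np.abs(A@k-B).max())
  for kin.S6 in(1,-1):
    T=[fk(q,k)[1].T@R.from_quat(r).as_matrix() for q,p,r in L];print(kin.S6,'rotspread',[round(float(np.degrees(R.from_matrix(T[0].T@t).magnitude())),1) for t in T[::3]+T[-1:]])
E
```

```text
t8.2 travel [-2.5, 1.1, -1.6] dr [0.092, -0.081, 0.208] F [ 0.2  0.1 -0.2] w 85.5 g [475.  304.9 208.2]
[ 0.631  0.449  0.124 -0.    -1.243  2.086] [615.1 251.7 410.4]
[ 0.565  0.569  0.236 -0.533 -1.7    0.843] [569.3 272.3 326.8]
1 [-251.    64.4  448.8  405.7   33.1 -155.4  -41.3  295.8] [7.46 6.47 3.74 0.57 0.38 0.28 0.17 0.16] 87.54175138907613
1 rotspread [0.0, 54.1, 91.2, 91.3, 91.3, 141.3]
-1 rotspread [0.0, 0.1, 0.3, 0.1, 0.1, 61.0]
-1 [   0.   160.6  564.9  421.8    0.  -159.8  124.3   -0. ] [7.46 6.47 3.74 0.57 0.38 0.28 0.17 0.16] 4.547473508864641e-13
1 rotspread [0.0, 54.1, 91.3, 91.3, 91.3, 126.2]
-1 rotspread [0.0, 0.0, 0.0, 0.0, 0.0, 0.0]
```

The arm's kinematics fit exactly, so I can plan the tilted poses with IK.

```bash
cat >> kin.py <<'E'
K=fit()[0][0]
T6=fk(load()[0][0],K)[1].T@R.from_quat(load()[0][2]).as_matrix()
lo=np.array([-3.14,-1.21,-1.07,-3.16,-2.99,-3.1])+.03;hi=np.array([3.14,2.06,1.41,2.05,-.16,3.1])-.03
def ik(g,Rt,q0,grasp=155):
    t=np.array(g,float)-Rt[:,2]*grasp
    def e(q):
        p,r=fk(q,K);return np.r_[(p-t)/100,R.from_matrix(Rt.T@r@T6).as_rotvec()]
    s=least_squares(e,np.clip(q0,lo+.01,hi-.01),bounds=(lo,hi));return s.x,np.linalg.norm(s.fun)
def iks(g,Rt,q0,n=6,grasp=155):
    rng=np.random.default_rng(0);out=[]
    for i in range(n):
        q,e=ik(g,Rt,q0 if i==0 else q0+rng.normal(0,.6,6),grasp)
        if e<1e-3 and not any(np.abs(q-o).max()<.05 for o in out):out.append(q)
    return sorted(out,key=lambda q:np.abs(q-q0).max())
F=np.diag([-1.,-1,1])
E
python3 - <<'E'
from kin import *
np.set_printoptions(precision=2,suppress=True)
q0=np.array(load()[-1][0])
for u in(153.6,-26.4,63.6,-116.4):
  for f in(0,1):
    for dn in (45,):
      print('grip',u,f,[*iks((424,340,38),tilt(u,dn)@(F if f else np.eye(3)),q0)][:3])
for u in(30,50,70,90):
  for f in(0,1):
    for g in(0,20,30):
      print('place',u,f,g,[*iks((624,24.5,93),tilt(u,g)@(F if f else np.eye(3)),np.array([0,.6,.1,0,-1,0.]))][:3])
E
```

```text
grip 153.6 0 [array([ 0.59,  0.73,  0.04, -0.67, -1.39,  0.82])]
grip 153.6 1 [array([ 0.59,  0.73,  0.04, -0.67, -1.39, -2.32])]
grip -26.4 0 [array([ 1.06,  0.55, -0.93,  1.53, -0.78,  1.7 ])]
grip -26.4 1 [array([ 1.06,  0.55, -0.93,  1.53, -0.78, -1.44])]
grip 63.6 0 [array([ 0.44,  0.45, -0.47, -1.61, -0.46,  0.55])]
grip 63.6 1 [array([ 0.44,  0.45, -0.47, -1.61, -0.46, -2.59])]
grip -116.4 0 [array([ 1.01,  0.83, -0.  ,  0.07, -1.52,  1.64])]
grip -116.4 1 [array([ 1.01,  0.83, -0.  ,  0.07, -1.52, -1.5 ])]
place 30 0 0 [array([-0.5 ,  0.85, -0.48, -2.11, -1.44,  1.36])]
place 30 0 20 [array([-0.41,  0.6 , -0.44, -1.96, -0.95,  1.04])]
place 30 0 30 [array([-0.3 ,  0.5 , -0.37, -1.77, -0.71,  0.75])]
place 30 1 0 [array([-0.5 ,  0.85, -0.48, -2.11, -1.44, -1.78])]
place 30 1 20 [array([-0.41,  0.6 , -0.44, -1.96, -0.95, -2.1 ])]
place 30 1 30 [array([-0.3 ,  0.5 , -0.37, -1.77, -0.71, -2.39])]
place 50 0 0 [array([-0.47,  0.84, -0.24, -1.77, -1.46,  1.09])]
place 50 0 20 [array([-0.37,  0.64, -0.23, -1.58, -1.1 ,  0.81])]
place 50 0 30 [array([-0.28,  0.56, -0.21, -1.42, -0.93
[... 295 characters left out ...]
-0.33,  0.71, -0.03, -1.32, -1.32,  0.7 ])]
place 70 0 30 [array([-0.26,  0.64, -0.03, -1.2 , -1.19,  0.58])]
place 70 1 0 [array([-0.41,  0.88, -0.  , -1.52, -1.61, -2.26])]
place 70 1 20 [array([-0.33,  0.71, -0.03, -1.32, -1.32, -2.44])]
place 70 1 30 [array([-0.26,  0.64, -0.03, -1.2 , -1.19, -2.56])]
place 90 0 0 [array([-0.33,  0.95,  0.23, -1.34, -1.82,  0.75])]
place 90 0 20 [array([-0.26,  0.8 ,  0.18, -1.14, -1.57,  0.67])]
place 90 0 30 [array([-0.21,  0.74,  0.15, -1.02, -1.44,  0.61])]
place 90 1 0 [array([-0.33,  0.95,  0.23, -1.34, -1.82, -2.39])]
place 90 1 20 [array([-0.26,  0.8 ,  0.18, -1.14, -1.57, -2.47])]
place 90 1 30 [array([-0.21,  0.74,  0.15, -1.02, -1.44, -2.54])]
```

```bash
python3 - <<'E'
from kin import *
np.set_printoptions(precision=2,suppress=True)
q0=np.array(load()[-1][0]);u=154
print('g',iks((424,340,40),tilt(153.6,55),q0,2))
for pos in((400,270),(430,240)):
  for u1 in(80,100,120,140):
    a=iks((*pos,28),tilt(u1,35)@F,np.array([.5,.7,0,-.7,-1.4,-2.3]),3)[:2]
    b=[iks((*pos,28),tilt(u1,110)@(F if f else np.eye(3)),np.array([.5,.7,0,-.7,-1.4,-2.3*f]),3)[:1] for f in(0,1)]
    print(pos,u1,a,b)
go((424,340,40),tilt(153.6,55),grasp=255,sym=False)
E
```

```text
g [array([ 0.66,  0.66, -0.04, -0.58, -1.23,  0.75])]
(400, 270) 80 [array([ 0.15,  0.57, -0.51, -1.52, -0.89, -2.18])] [[array([ 1.01,  0.55, -0.5 ,  0.17, -0.86, -1.32])], []]
(400, 270) 100 [array([ 0.22,  0.62, -0.36, -1.23, -1.05, -2.27])] [[array([ 1.05,  0.52, -0.61,  0.33, -0.74, -1.16])], []]
(400, 270) 120 [array([ 0.3 ,  0.68, -0.22, -1.01, -1.23, -2.28])] [[array([ 1.06,  0.48, -0.75,  0.55, -0.59, -1.04])], []]
(400, 270) 140 [array([ 0.39,  0.74, -0.09, -0.83, -1.4 , -2.23])] [[array([ 1.  ,  0.43, -0.92,  0.94, -0.43, -1.02])], []]
(430, 240) 80 [array([ 0.09,  0.58, -0.45, -1.44, -0.92, -2.23])] [[array([ 0.93,  0.56, -0.5 ,  0.21, -0.84, -1.27])], []]
(430, 240) 100 [array([ 0.16,  0.63, -0.3 , -1.17, -1.1 , -2.3 ])] [[array([ 0.96,  0.52, -0.62,  0.38, -0.72, -1.11])], []]
(430, 240) 120 [array([ 0.24,  0.7 , -0.16, -0.97, -1.28, -2.28])] [[array([ 0.96,  0.48, -0.77,  0.62, -0.56, -1.01])], []]
(430, 240) 140 [array([ 0.34,  0.76, -0.04, -0.79, -1.45, -2.22])] [[array([ 0.87,  0.43, -0.93,  1.05, -0.41, -1.01])], []]
t8.2 travel [38.7, 6.6, 68.9] dr [0.073, 0.093, 0.215] F [ 0.2  0.1 -0.2] w 85.5 g [475.  304.9 208.2]
```

Request:
move_arm(fingers=[85,85,85,85,85], travel=[[20,4,35],[39,7,69],[39,7,69],[39,7,69],[39,7,69]], dr=[[0.073,0.093,0.215],[0.073,0.093,0.215],[0.073,0.093,0.215],[0.073,0.093,0.215],[0.073,0.093,0.215]])

```text
clock: 8.75
position: [556.8, 275.0, 252.4]
ee_rot: [0.93, -0.213, -0.289, -0.071]
contact_force: [0.5, 0.2, 1.0]
gripper_width: 84.8
grasp_force: 0.0
```

```bash
python3 - <<'E'
from kin import *
go((424,340,40),tilt(153.6,55),grasp=155,sym=False)
E
```

```text
t8.8 travel [0.1, 1.1, 103.8] dr [-0.003, -0.006, 0.01] F [0.5 0.2 1. ] w 84.8 g [478.1 314.6 124.9]
```

Request:
move_arm(fingers=[85,85,85,85,85,40,40,40,40,40], travel=[[0,1,35],[0,1,70],[0,1,95],[0,1,104],[0,1,104],[0,1,104],[0,1,104],[0,1,104],[0,1,104],[0,1,104]], dr=[[0,-0.006,0.01],[0,-0.006,0.01],[0,-0.006,0.01],[0,-0.006,0.01],[0,-0.006,0.01],[0,-0.006,0.01],[0,-0.006,0.01],[0,-0.006,0.01],[0,-0.006,0.01],[0,-0.006,0.01]])

```text
clock: 9.75
position: [503.6, 300.3, 167.3]
ee_rot: [0.928, -0.218, -0.292, -0.07]
contact_force: [1.2, -0.2, 6.1]
gripper_width: 55.1
grasp_force: 60.7
```

```bash
python3 - <<'E'
from kin import *
print(arm.read_state()['grasp_force'],load()[-1][0])
go((424,340,180),tilt(153.6,55),sym=False)
s=snap('side','s4.png')[:,:,::-1]
cv2.imwrite('pics/c6.png',cv2.resize(s[90:270,180:400],None,fx=3.5,fy=3.3,interpolation=3))
E
```

```text
60.68203406129612 [0.5836248404506263, 0.6007641164480071, 0.10115741439854017, -0.5213637606660962, -1.424898989492578, 0.7075688938771655]
t9.8 travel [-80.1, -0.6, -114.5] dr [-0.004, -0.001, -0.0] F [ 1.2 -0.2  6.1] w 55.1 g [424.2 340.3  40.3]
```

View pics/c6.png

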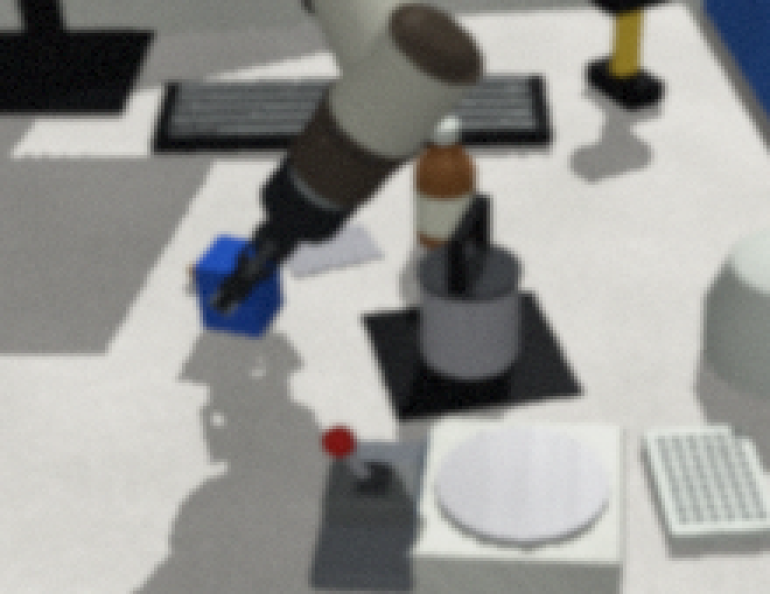

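The fingers grip the cup's sides at about (250,270) in the crop and the arm stays clear of the canister. I'll lift and spin it about the tool axis.

Request:
move_arm(fingers=[40,40,40,40,40,40,40,40,40,40], travel=[[-17,0,-24],[-40,0,-57],[-62,0,-90],[-80,0,-114],[-80,0,-114],[-80,0,-114],[-80,0,-114],[-80,0,-114],[-80,0,-114],[-80,0,-114]], dr=[[0,0,0],[0,0,0],[0,0,0.1],[0,0,0.24],[0,0,0.38],[0,0,0.52],[0,0,0.66],[0,0,0.8],[0,0,0.94],[0,0,1.08]])

```text
clock: 10.8
position: [502.6, 300.0, 304.8]
ee_rot: [0.681, -0.667, -0.287, 0.092]
contact_force: [0.7, 0.2, -0.8]
gripper_width: 55.5
grasp_force: 60.6
```

Request:
move_arm(fingers=[40,40,40,40,40,40,40,40,40,40], travel=[[0,0,0],[0,0,0],[0,0,0],[0,0,0],[0,0,0],[0,0,0],[0,0,0],[0,0,0],[0,0,0],[0,0,0]], dr=[[0,0,0.14],[0,0,0.28],[0,0,0.42],[0,0,0.56],[0,0,0.7],[0,0,0.84],[0,0,0.98],[0,0,1.12],[0,0,1.26],[0,0,1.36]])

```text
clock: 11.8
position: [502.6, 300.0, 304.8]
ee_rot: [-0.111, 0.947, 0.165, -0.252]
contact_force: [-0.7, 0.6, 0.2]
gripper_width: 55.6
grasp_force: 60.6
```

```bash
python3 - <<'E'
from kin import *
go((400,270,90),tilt(80,35)@F,sym=False)
print(np.round(load()[-1][0],2))
E
```

```text
t11.8 travel [95.8, -173.4, 127.1] dr [-1.032, -0.032, 1.547] F [-0.7  0.6  0.2] w 55.6 g [423.  339.9 177.9]
[ 0.66  0.49  0.05 -0.55 -1.45 -1.84]
```

Request:
move_arm(fingers=[40,40,40,40,40,40,40,40,40,40], travel=[[10,-17,0],[20,-34,10],[30,-52,20],[40,-70,30],[50,-90,45],[60,-108,60],[70,-125,80],[80,-143,95],[88,-160,110],[96,-173,127]], dr=[[-1.032,-0.032,1.547],[-1.032,-0.032,1.547],[-1.032,-0.032,1.547],[-1.032,-0.032,1.547],[-1.032,-0.032,1.547],[-1.032,-0.032,1.547],[-1.032,-0.032,1.547],[-1.032,-0.032,1.547],[-1.032,-0.032,1.547],[-1.032,-0.032,1.547]])

```text
clock: 12.8
position: [378.4, 144.4, 178.6]
ee_rot: [0.553, 0.695, 0.339, -0.309]
contact_force: [-0.2, 0.9, -0.7]
gripper_width: 55.5
grasp_force: 60.7
```

```bash
python3 - <<'E'
from kin import *
go((400,270,60),tilt(80,35)@F,sym=False)
print(np.round(load()[-1][0],2))
E
```

```text
t12.8 travel [-23.4, -4.2, 17.7] dr [-0.198, -0.008, 0.298] F [-0.2  0.9 -0.7] w 55.5 g [370.  270.4  88.7]
[ 0.24  0.43 -0.46 -1.26 -1.   -2.24]
```

Request:
move_arm(fingers=[40,40,40,40,40], travel=[[-12,-2,9],[-23,-4,18],[-23,-4,18],[-23,-4,18],[-23,-4,18]], dr=[[-0.198,-0.008,0.298],[-0.198,-0.008,0.298],[-0.198,-0.008,0.298],[-0.198,-0.008,0.298],[-0.198,-0.008,0.298]])

```text
clock: 13.3
position: [378.7, 146.4, 150.0]
ee_rot: [0.676, 0.574, 0.354, -0.298]
contact_force: [-0.2, 0.3, -1.0]
gripper_width: 55.5
grasp_force: 60.7
```

```bash
python3 - <<'E'
from kin import *
go((400,270,29),tilt(80,35)@F,sym=False)
s=snap('side','s5.png')[:,:,::-1]
cv2.imwrite('pics/c7.png',cv2.resize(s[110:290,130:350],None,fx=3.5,fy=3.3,interpolation=3))
E
```

```text
t13.3 travel [-27.2, -0.6, 17.1] dr [-0.005, -0.001, 0.008] F [-0.2  0.3 -1. ] w 55.5 g [399.9 271.7  61.2]
```

View pics/c7.png

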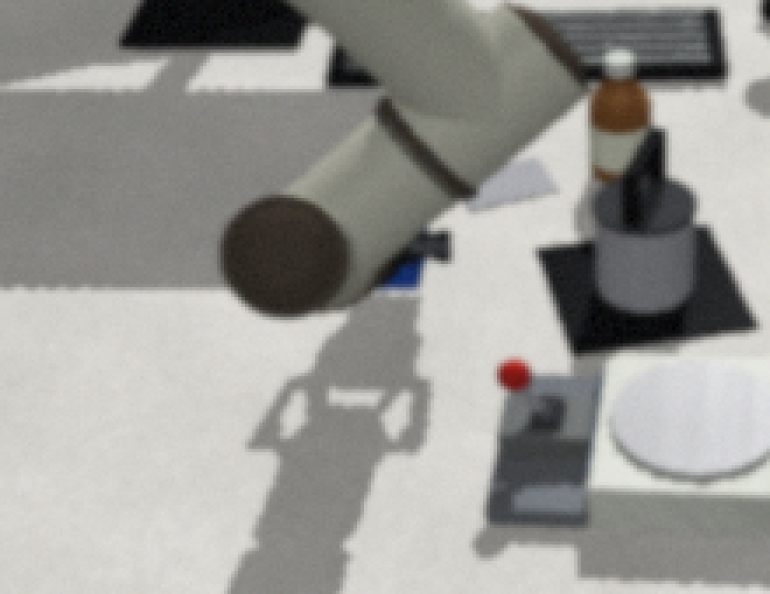

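The arm hides most of the cup at about (405,270), but the pose is as planned. That was the tenth picture, so from here I work from numbers only. I'll lower the cup onto its side.

Request:
move_arm(fingers=[40,40,40,40,40,40,40], travel=[[-8,-0.6,5],[-16,-0.6,10],[-21,-0.6,13],[-24,-0.6,15],[-26,-0.6,16.3],[-27,-0.6,17],[-27.6,-0.6,17.5]], dr=[[0,0,0],[-0.005,0,0.008],[-0.005,0,0.008],[-0.005,0,0.008],[-0.005,0,0.008],[-0.005,0,0.008],[-0.005,0,0.008]])

```text
clock: 14.05
position: [377.6, 145.1, 118.0]
ee_rot: [0.679, 0.569, 0.355, -0.299]
contact_force: [-0.6, -7.1, 13.9]
gripper_width: 55.6
grasp_force: 61.4
```

```bash
python3 - <<'E'
from kin import *
go((400,270,28),tilt(80,35)@F,sym=False)
E
```

```text
t14.1 travel [-0.9, 0.4, 0.5] dr [-0.001, -0.006, -0.002] F [-0.6 -7.1 13.9] w 55.6 g [399.6 270.7  29.8]
```

Request:
move_arm(fingers=[60,85,85,85,85,85,85,85,85], travel=[[0,0,0],[0,0,0],[0,0,0],[0,0,0],[0,0,-40],[0,0,-85],[0,0,-120],[82,0,-177],[123,0,-206]], dr=[[0,0,0],[0,0,0],[0,0,0],[0,0,0],[0,0,0],[0,0,0],[0,0,0],[0,0,0],[0,0,0]])

```text
clock: 14.95
position: [360.3, 47.3, 286.3]
ee_rot: [0.682, 0.567, 0.353, -0.298]
contact_force: [2.2, 0.6, 0.4]
gripper_width: 85.3
grasp_force: 0.0
```

```bash
cat >> kin.py <<'E'
def seg(qa,qb,n):
    # joint-space waypoints as successive tool-frame moves; min height of grasp point
    s=log();R0=R.from_quat(s['ee_rot']).as_matrix();p0=s['position']
    for i in range(1,n+1):
        p,r=fk(qa+(qb-qa)*i/n,K);r=r@T6
        print(i,'travel',(R0.T@(p-p0)).round(0).tolist(),'dr',R.from_matrix(R0.T@r).as_rotvec().round(2).tolist(),'grasp',(p+155*r[:,2]).round(0),'tcp',p.round(0))
        R0,p0=r,p
E
python3 - <<'E'
from kin import *
np.set_printoptions(precision=3,suppress=True)
s=log();q0=np.array(s['joints']);print(s['clock'],s['position'].round(0),q0)
g=(401.3,280.5,29)
q2=iks(g,tilt(80,110),np.array([1.,.55,-.5,.17,-.86,-1.32]))[0]
q1=iks(g,tilt(80,110),q2,grasp=265)[0];print(q1,q2)
seg(q0,q1,3)
t=snap('top','t8.png')
f=t.astype(int);m=((f[...,2]>f[...,0]+50)&(f[...,2]>f[...,1]+40)).astype(np.uint8)
n,l,st,c=cv2.connectedComponentsWithStats(m)
for i in range(1,n):
    if st[i,4]>60:print(st[i],c[i].round(1),plane('top',*c[i],56).round(0))
E
```

```text
14.95 [360.  47. 286.] [ 0.04   0.142 -0.474 -1.14  -1.077 -2.712]
[ 1.041  0.454 -0.299  0.131 -1.149 -1.289] [ 1.015  0.558 -0.473  0.167 -0.872 -1.319]
1 travel [17.0, 18.0, 59.0] dr [0.53, -0.23, -0.86] grasp [347. 183. 141.] tcp [389. 101. 266.]
2 travel [25.0, 96.0, 45.0] dr [0.53, -0.03, -0.93] grasp [370. 211. 120.] tcp [424. 204. 266.]
3 travel [-48.0, 159.0, -2.0] dr [0.49, 0.11, -0.96] grasp [408. 318. 132.] tcp [417. 370. 278.]
[343 116  31  26 778] [357.9 128.8] [ 909. -161.   56.]
[434 196  32  40 580] [448.7 215.4] [ 643. -418.   56.]
[ 586  241   54  163 1426] [612.  347.6] [ 240. -900.   56.]
[195 293  27  23 479] [208.1 303.9] [401. 275.  56.]
[623 298  17  36 124] [632.6 313.4] [ 337. -979.   56.]
```

Request:
move_arm(fingers=[85,85,85,85,85,85,85,85], travel=[[17,18,59],[17,18,59],[17,18,59],[17,18,59],[17,18,59],[17,18,59],[17,18,59],[17,18,59]], dr=[[0.53,-0.23,-0.86],[0.53,-0.23,-0.86],[0.53,-0.23,-0.86],[0.53,-0.23,-0.86],[0.53,-0.23,-0.86],[0.53,-0.23,-0.86],[0.53,-0.23,-0.86],[0.53,-0.23,-0.86]])

```text
clock: 15.8
position: [388.0, 102.9, 265.0]
ee_rot: [0.32, 0.896, 0.21, -0.224]
contact_force: [0.2, 1.3, 0.7]
gripper_width: 85.0
grasp_force: 0.0
```

Request:
move_arm(fingers=[85,85,85,85,85,85,85,85], travel=[[25,96,45],[25,96,45],[25,96,45],[25,96,45],[25,96,45],[25,96,45],[25,96,45],[25,96,45]], dr=[[0.53,-0.03,-0.93],[0.53,-0.03,-0.93],[0.53,-0.03,-0.93],[0.53,-0.03,-0.93],[0.53,-0.03,-0.93],[0.53,-0.03,-0.93],[0.53,-0.03,-0.93],[0.53,-0.03,-0.93]])

```text
clock: 16.6
position: [422.7, 205.4, 264.1]
ee_rot: [-0.174, 0.969, 0.049, -0.168]
contact_force: [-0.8, 1.0, 0.6]
gripper_width: 84.9
grasp_force: 0.0
```

Request:
move_arm(fingers=[85,85,85,85,85,85,85,85,85], travel=[[-48,159,-2],[-48,159,-2],[-48,159,-2],[-48,159,-2],[-48,159,-2],[-48,159,-2],[-48,159,-2],[-48,159,-2],[-48,159,-2]], dr=[[0.49,0.11,-0.96],[0.49,0.11,-0.96],[0.49,0.11,-0.96],[0.49,0.11,-0.96],[0.49,0.11,-0.96],[0.49,0.11,-0.96],[0.49,0.11,-0.96],[0.49,0.11,-0.96],[0.49,0.11,-0.96]])

```text
clock: 17.5
position: [415.2, 370.4, 276.0]
ee_rot: [-0.632, 0.755, -0.116, -0.131]
contact_force: [-0.6, 0.5, 0.8]
gripper_width: 85.1
grasp_force: 0.0
```

```bash
python3 - <<'E'
from kin import *
t=cv2.imread('pics/t8.png')
g=cv2.resize(t[280:325,185:230],None,fx=8,fy=8,interpolation=3).astype(int)
m=((g[...,0]>g[...,2]+50)&(g[...,0]>g[...,1]+40));v=g[...,0][m]
print(np.histogram(v,8));hs=cv2.threshold(v.astype(np.uint8).reshape(-1,1),0,255,cv2.THRESH_OTSU)[0];print(hs)
for M in(m,m&(g[...,0]>hs)):
    k=max(cv2.findContours(M.astype(np.uint8),0,1)[0],key=cv2.contourArea)
    w=np.array([plane('top',(x+.5)/8-.5+185,(y+.5)/8-.5+280,56) for x,y in cv2.boxPoints(cv2.minAreaRect(k))])
    print(w.round(1)[:,:2].tolist(),w.mean(0).round(1),np.linalg.norm(np.diff(w,axis=0),axis=1).round(1),[round(float(np.degrees(np.arctan2(*(w[j+1]-w[j])[1::-1]))),1) for j in range(2)])
go((401.3,280.5,70),tilt(80,110),sym=False)
go((401.3,280.5,29),tilt(80,110),sym=False)
E
```

```text
(array([  192,   192,   192,   128,   128,   640, 19392,  9792]), array([121.   , 126.125, 131.25 , 136.375, 141.5  , 146.625, 151.75 ,
       156.875, 162.   ]))
139.0
[[379.6, 316.0], [435.8, 307.0], [423.1, 234.6], [367.1, 243.9]] [401.4 275.4  56. ] [57.  73.5 56.8] [-9.1, -100.0]
[[379.6, 316.0], [435.8, 307.0], [423.4, 236.4], [367.4, 245.7]] [401.5 276.3  56. ] [57.  71.7 56.8] [-9.1, -100.0]
t17.5 travel [14.8, -1.3, 69.8] dr [-0.009, -0.003, -0.004] F [-0.6  0.5  0.8] w 85.1 g [407.3 317.5 130.5]
t17.5 travel [0.7, -0.9, 108.2] dr [-0.009, -0.003, -0.004] F [-0.6  0.5  0.8] w 85.1 g [407.3 317.5 130.5]
```

Request:
move_arm(fingers=[85,85,85,85,85,40,40,40,40,40], travel=[[0,-1,35],[1,-1,70],[1,-1,98],[1,-1,108],[1,-1,108],[1,-1,108],[1,-1,108],[1,-1,108],[1,-1,108],[1,-1,108]], dr=[[-0.009,0,0],[-0.009,0,0],[-0.009,0,0],[-0.009,0,0],[-0.009,0,0],[-0.009,0,0],[-0.009,0,0],[-0.009,0,0],[-0.009,0,0],[-0.009,0,0]])

```text
clock: 18.5
position: [411.4, 334.2, 176.9]
ee_rot: [-0.634, 0.754, -0.113, -0.131]
contact_force: [-0.1, 2.1, 6.5]
gripper_width: 55.4
grasp_force: 63.7
```

```bash
python3 - <<'E'
from kin import *
np.set_printoptions(precision=3,suppress=True)
s=log();print(s['clock'],s['gripper_width'],s['grasp_force'],s['contact_force'])
q0=np.array(s['joints']);R0=R.from_quat(s['ee_rot']).as_matrix();g=s['position']+155*R0[:,2];print(g)
print('lift tool',(R0.T@[0,0,170]).round(1))
q1=iks(g+[0,0,170],tilt(80,110),q0,1)[0]
qp=np.array([-.3,.67,-.13,-1.4,-1.2,.75])
q2=iks((624,24.5,52+40+100),tilt(65,20),qp)[0]
q3=iks((624,24.5,92),tilt(65,20),q2)[0];print(q1,q2,q3)
seg(q1,q2,5)
E
```

```text
18.5 55.359627222616574 63.70191805064678 [-0.104  2.095  6.491]
[402.95  281.966  31.214]
lift tool [  58.    -0.7 -159.8]
[ 1.016  0.337 -0.29   0.133 -1.273 -1.251] [-0.325  0.53  -0.047 -1.33  -1.293  0.524] [-0.339  0.696 -0.076 -1.379 -1.262  0.725]
1 travel [126.0, -65.0, -90.0] dr [-0.32, -0.18, -0.01] grasp [408. 221. 159.] tcp [460. 237. 305.]
2 travel [73.0, -56.0, 31.0] dr [-0.19, -0.32, -0.02] grasp [422. 189. 137.] tcp [488. 150. 272.]
3 travel [70.0, -46.0, -10.0] dr [-0.01, -0.39, -0.05] grasp [465. 165. 135.] tcp [511.  72. 250.]
4 travel [58.0, -39.0, -50.0] dr [0.17, -0.39, -0.1] grasp [538. 119. 154.] tcp [537.  -9. 241.]
5 travel [39.0, -43.0, -84.0] dr [0.33, -0.31, -0.15] grasp [624.  24. 192.] tcp [ 562. -108.  245.]
```

Request:
move_arm(fingers=[40,40,40,40,40,40,40], travel=[[4,0,-11],[15,0,-40],[30,0,-80],[44,0,-120],[56,0,-155],[58,0,-160],[58,0,-160]], dr=[[0,0,0],[0,0,0],[0,0,0],[0,0,0],[0,0,0],[0,0,0],[0,0,0]])

```text
clock: 19.2
position: [410.3, 333.3, 347.0]
ee_rot: [-0.633, 0.754, -0.113, -0.132]
contact_force: [-0.4, -0.2, -0.7]
gripper_width: 55.2
grasp_force: 63.5
```

```bash
python3 - <<'E'
from kin import *
s=log();print(s['clock'],s['gripper_width'],s['grasp_force'],s['contact_force'])
q0=np.array(s['joints'])
q2=iks((624,24.5,192),tilt(65,20),np.array([-.325,.53,-.047,-1.33,-1.293,.524]))[0]
seg(q0,q2,3)
E
```

```text
19.2 55.18000083040509 63.46708953380585 [-0.39510135 -0.21012925 -0.67390155]
1 travel [111.0, -94.0, 110.0] dr [-0.46, -0.38, -0.01] grasp [414. 197. 142.] tcp [478. 177. 282.]
2 travel [118.0, -80.0, -1.0] dr [-0.02, -0.65, -0.07] grasp [486. 154. 139.] tcp [518.  46. 245.]
3 travel [91.0, -62.0, -116.0] dr [0.47, -0.56, -0.21] grasp [624.  24. 192.] tcp [ 562. -108.  245.]
```

Request:
move_arm(fingers=[40,40,40,40,40,40,40], travel=[[25,-20,20],[50,-42,45],[75,-63,75],[95,-80,95],[111,-94,110],[111,-94,110],[111,-94,110]], dr=[[-0.08,-0.07,0],[-0.18,-0.15,0],[-0.28,-0.24,0],[-0.38,-0.32,0],[-0.46,-0.38,-0.01],[-0.46,-0.38,-0.01],[-0.46,-0.38,-0.01]])

```text
clock: 19.9
position: [478.7, 176.6, 279.1]
ee_rot: [-0.599, 0.769, 0.182, -0.132]
contact_force: [0.3, 0.6, -0.2]
gripper_width: 55.5
grasp_force: 63.7
```

Request:
move_arm(fingers=[40,40,40,40,40,40,40], travel=[[20,-14,0],[45,-30,0],[70,-48,0],[95,-65,0],[118,-80,0],[118,-80,0],[118,-80,0]], dr=[[0,-0.11,-0.01],[0,-0.25,-0.02],[-0.01,-0.38,-0.04],[-0.01,-0.52,-0.05],[-0.02,-0.65,-0.07],[-0.02,-0.65,-0.07],[-0.02,-0.65,-0.07]])

```text
clock: 20.6
position: [519.4, 46.2, 243.3]
ee_rot: [-0.535, 0.747, 0.375, 0.121]
contact_force: [0.7, -0.1, -0.8]
gripper_width: 55.3
grasp_force: 63.7
```

Request:
move_arm(fingers=[40,40,40,40,40,40,40,40], travel=[[12,-8,-18],[30,-20,-38],[48,-32,-60],[64,-43,-82],[80,-54,-102],[91,-62,-116],[91,-62,-116],[91,-62,-116]], dr=[[0.07,-0.08,-0.03],[0.16,-0.18,-0.07],[0.25,-0.3,-0.11],[0.34,-0.4,-0.15],[0.42,-0.5,-0.19],[0.47,-0.56,-0.21],[0.47,-0.56,-0.21],[0.47,-0.56,-0.21]])

```text
clock: 21.4
position: [564.1, -105.8, 243.8]
ee_rot: [-0.444, 0.691, 0.312, 0.477]
contact_force: [-0.6, 0.7, -1.2]
gripper_width: 55.0
grasp_force: 63.8
```

```bash
python3 - <<'E'
from kin import *
s=log();print(s['clock'],s['gripper_width'],s['grasp_force'],s['contact_force'],np.round(s['joints'],2))
go((624,24.5,120),tilt(65,20),sym=False)
for n in('top','side'):
    t=snap(n,n+'9.png');f=t.astype(int);m=((f[...,2]>f[...,0]+50)&(f[...,2]>f[...,1]+40)).astype(np.uint8)
    k,l,st,c=cv2.connectedComponentsWithStats(m)
    for i in range(1,k):
        if st[i,4]>60:print(n,st[i],c[i].round(1))
    print(proj(n,(624,24.5,227)),proj(n,(624,24.5,152)))
E
```

```text
21.4 55.01875343362552 63.755682930350304 [-0.63343931  0.70177145 -1.21611894] [-0.32  0.53 -0.04 -1.32 -1.3   0.51]
t21.4 travel [67.1, 0.3, 22.6] dr [0.015, -0.008, -0.003] F [-0.6  0.7 -1.2] w 55.0 g [623.4  26.8 189.7]
top [343 116  31  26 778] [357.9 128.8]
top [434 196  32  40 597] [448.7 215.5]
top [279 199  28  28 163] [293.3 213.8]
top [ 586  240   54  165 3396] [615.3 336.3]
top [600 242  15  18  65] [606.3 251.3]
[294.49818265 211.82901571] [295.38914602 217.60039526]
side [  382     0   258   480 70059] [536.6 178.5]
side [404 161  12   8  71] [409.5 164.2]
side [ 437  254   46   39 1228] [458.8 272.4]
side [ 342  371   71   52 1896] [375.7 396.5]
[329.68642598 180.16036682] [329.07820115 205.21251818]
```

```bash
cat > place.py <<'E'
from kin import *
L=[l for l in load() if abs(l[1][2]-176.9)<.3 and abs(l[1][0]-411.4)<.5][-1]
Rg=R.from_quat(L[2]).as_matrix();pg=np.array(L[1]);a=np.radians(80);U=np.array([np.cos(a),np.sin(a),0])
B=np.array([401.4,275.8,28])-35*U;Bt=Rg.T@(B-pg);Bt[1]=0
Fg=np.c_[-U,[-U[1],U[0],0],[0,0,1]];c=np.radians(65);U2=np.array([np.cos(c),np.sin(c),0])
F2=np.c_[[0,0,-1],[-U2[1],U2[0],0],U2]
Rt=F2@Fg.T@Rg
def tgt(dz,log_=True):
    p=np.array([624,24.5,52+dz])-Rt@Bt;go(p,Rt,grasp=0,sym=False)
E
python3 - <<'E'
from place import *
print(Bt,np.linalg.det(Fg),np.linalg.det(F2),Rt.round(2)); tgt(20);tgt(0)
E
```

```text
[ 37.7619582    0.         172.12854009] -0.9999999999999999 0.9999999999999999 [[ 0.14 -0.91 -0.39]
 [ 0.31  0.42 -0.85]
 [-0.94 -0.   -0.34]]Traceback (most recent call last):
  File "<stdin>", line 2, in <module>
  File "place.py", line 9, in tgt
    p=np.array([624,24.5,52+dz])-Rt@Bt;go(p,Rt,grasp=0,sym=False)
                                       ~~^^^^^^^^^^^^^^^^^^^^^^^^
  File "h.py", line 28, in go
    print('t%.1f'%s['clock'],'travel',(R0.T@(t-s['position'])).round(1).tolist(),'dr',R.from_matrix(R0.T@Rt).as_rotvec().round(3).tolist(),'F',s['contact_force'].round(1),'w',round(s['gripper_width'],1),'g',(s['position']+R0[:,2]*155).round(1))
                                                                                      ~~~~~~~~~~~~~^^^^^^^^^
  File "scipy/spatial/transform/_rotation.pyx", line 1143, in scipy.spatial.transform._rotation.Rotation.from_matrix
ValueError: Non-positive determinant (left-handed or null coordinate frame) in rotation matrix 0: [[ 0.76179439  0.00504987  0.6477992 ]
 [-0.0115674   0.99991623  0.00580819]
 [ 0.6477156   0.011918   -0.76178899]].
```

```bash
sed -i 's/\[-U2\[1\],U2\[0\],0\],U2\]/[-U2[1],U2[0],0],-U2]/' place.py; python3 - <<'E'
from place import *
tgt(20);tgt(0)
E
```

```text
t21.5 travel [75.1, 1.0, 21.5] dr [0.02, -0.008, -0.002] F [0.  0.8 0.2] w 55.4 g [623.5  27.4 190. ]
t21.5 travel [93.8, 0.9, 28.5] dr [0.02, -0.008, -0.002] F [0.  0.8 0.2] w 55.4 g [623.5  27.4 190. ]
```

Request:
move_arm(fingers=[40,40,40,40,40,40,40,40,40], travel=[[12,0,3],[35,0.5,10],[55,1,16],[72,1,21],[80,1,23.4],[85,1,25.2],[89,1,26.6],[91,1,27.4],[91,1,27.4]], dr=[[0.02,-0.008,0],[0.02,-0.008,0],[0.02,-0.008,0],[0.02,-0.008,0],[0.02,-0.008,0],[0.02,-0.008,0],[0.02,-0.008,0],[0.02,-0.008,0],[0.02,-0.008,0]])

```text
clock: 22.4
position: [560.5, -112.3, 149.4]
ee_rot: [-0.437, 0.692, 0.306, 0.486]
contact_force: [0.9, -0.4, -0.6]
gripper_width: 55.2
grasp_force: 63.8
```

```bash
python3 - <<'E'
from place import *
tgt(0)
E
```

```text
t22.4 travel [2.3, 1.2, 2.9] dr [-0.004, 0.001, -0.002] F [ 0.9 -0.4 -0.6] w 55.2 g [623.4  19.2  96.6]
```

Request:
move_arm(fingers=[40,40,40,40,40], travel=[[0.5,1,2.9],[1.2,1,2.9],[1.8,1,2.9],[2.3,1,2.9],[2.3,1,2.9]], dr=[[-0.004,0,0],[-0.004,0,0],[-0.004,0,0],[-0.004,0,0],[-0.004,0,0]])

```text
clock: 22.9
position: [560.5, -110.1, 146.5]
ee_rot: [-0.438, 0.691, 0.308, 0.486]
contact_force: [-1.3, 0.5, 2.6]
gripper_width: 55.5
grasp_force: 63.8
```

```bash
python3 - <<'E'
from place import *
tgt(0)
E
```

```text
t22.9 travel [0.3, 0.1, 0.0] dr [0.0, 0.003, -0.002] F [-1.3  0.5  2.6] w 55.5 g [622.7  21.8  94. ]
```

Request:
move_arm(fingers=[40,40,40], travel=[[0.7,0,0.2],[1.0,0,0.3],[1.0,0,0.3]], dr=[[0,0,0],[0,0,0],[0,0,0]])

```text
clock: 23.2
position: [560.5, -110.2, 146.3]
ee_rot: [-0.438, 0.69, 0.308, 0.486]
contact_force: [-1.6, -0.4, 7.1]
gripper_width: 55.3
grasp_force: 64.2
```

Request:
move_arm(fingers=[58,62,75,85,85,85,85,85,85,85], travel=[[0,0,0],[0,0,0],[0,0,0],[0,0,0],[0,0,-10],[0,0,-35],[0,0,-70],[0,0,-110],[-30,0,-120],[-75,0,-137]], dr=[[0,0,0],[0,0,0],[0,0,0],[0,0,0],[0,0,0],[0,0,0],[0,0,0],[0,0,0],[0,0,0],[0,0,0]])

```text
clock: 24.2
position: [514.9, -205.2, 260.4]
ee_rot: [-0.435, 0.694, 0.309, 0.484]
contact_force: [0.5, 0.1, -0.7]
gripper_width: 85.2
grasp_force: 0.0
```

```bash
python3 - <<'E'
from kin import *
np.set_printoptions(precision=3,suppress=True)
s=log();print(s['clock'],s['gripper_width'],s['joints'],s['position'])
t=snap('top','t10.png');sd=snap('side','s10.png')
def blob(im,fn,near):
    f=im.astype(int);m=fn(f[...,0],f[...,1],f[...,2]).astype(np.uint8);k,l,st,c=cv2.connectedComponentsWithStats(m)
    i=1+min(range(k-1),key=lambda i:np.hypot(*(c[i+1]-near)) if st[i+1,4]>6 else 1e9);return st[i],c[i].round(1),cv2.findContours((l==i).astype(np.uint8),0,1)[0][0]
bl=lambda r,g,b:(b>r+50)&(b>g+40)
for n,im in(('top',t),('side',sd)):
    # convex hull of cup blob in each view vs predicted hull
    st,c,k=blob(im,bl,proj(n,(624,24.5,90)))
    pr=np.array([proj(n,np.array([624,24.5,z])+x*np.array([np.cos(np.radians(65)),np.sin(np.radians(65)),0])+y*np.array([-np.sin(np.radians(65)),np.cos(np.radians(65)),0])) for z in(52,122) for x in(-28,28) for y in(-28,28)])
    print(n,'seen bbox',st[:4],st[:2]+st[2:4]-1,'pred',pr.min(0),pr.max(0))
# bar
gr=lambda r,g,b:(g>r+25)&(g>b+10)
for n,im,near in(('top',t,(382,223)),('side',sd,(350,327))):
    f=im.astype(int);m=(gr(f[...,0],f[...,1],f[...,2])).astype(np.uint8);x0,y0=near
    w=np.zeros_like(m);w[y0-15:y0+15,x0-15:x0+15]=1;ys,xs=np.nonzero(m*w);print(n,'bar px',len(xs),xs.mean(),ys.mean(),[xs.min(),xs.max(),ys.min(),ys.max()])
    P=np.array([plane(n,x,y,8)[:2] for x,y in zip(xs,ys)]);ev,V=np.linalg.eigh(np.cov(P.T));pj=(P-P.mean(0))@V[:,1];print(P.mean(0),np.degrees(np.arctan2(V[1,1],V[0,1])),(pj.max()+pj.min())/2,np.ptp(pj), P.mean(0)+V[:,1]*(pj.max()+pj.min())/2)
E
```

```text
24.2 85.19585793698141 [-0.498  0.513 -0.039 -1.244 -1.436  0.531] [ 514.944 -205.193  260.401]
top seen bbox [283 207  26  26] [308 232] pred [282.086 206.444] [309.341 237.096]
side seen bbox [328 239   9   6] [336 244] pred [314.678 205.608] [342.665 244.744]
top bar px 40 381.7 222.525 [np.int64(378), np.int64(385), np.int64(217), np.int64(228)]
[ 633.376 -227.579] -161.52235083896488 -0.28480363067948566 36.04896256634791 [ 633.646 -227.489]
side bar px 71 349.98591549295776 326.16901408450707 [np.int64(343), np.int64(357), np.int64(322), np.int64(331)]
[ 633.38  -229.641] -158.8691595418902 -1.3480592956197324 36.936673130996056 [ 634.638 -229.155]
```

The cup stands upright on the plate. Next is the stir bar.

```bash
python3 - <<'E'
from kin import *
np.set_printoptions(precision=2,suppress=True)
s=log();q0=np.array(s['joints'])
for y in(108,-72): print(y,iks((634,-228,21),tool(y),np.array([-.1,.5,0,0,-1.1,.5]),8))
for y in(65,155,-25,-115): print(y,iks((624,24.5,132),tool(y),np.array([.3,.5,0,0,-1.1,1]),8))
for y in(108,-72): go((634,-228,110),tool(y),sym=False)
E
```

```text
108 [array([-0.11,  0.68, -0.1 , -0.  , -0.78, -1.15])]
-72 [array([-0.11,  0.68, -0.1 , -0.  , -0.78,  1.99])]
65 [array([ 0.3 ,  0.48, -0.15, -0.  , -0.94, -2.31])]
155 [array([ 0.3 ,  0.48, -0.15, -0.  , -0.94, -0.73])]
-25 [array([ 0.3 ,  0.48, -0.15,  0.  , -0.94,  2.41])]
-115 [array([ 0.3 ,  0.48, -0.15, -0.  , -0.94,  0.84])]
t24.3 travel [-5.1, -115.4, 29.6] dr [0.486, 1.156, 0.716] F [0.3 0.2 0.3] w 84.8 g [580.  -73.9 215.9]
t24.3 travel [-5.1, -115.4, 29.6] dr [-1.386, 0.582, -1.965] F [0.3 0.2 0.3] w 84.8 g [580.  -73.9 215.9]
```

Request:
move_arm(fingers=[85,85,85,85,85,85,85,85,85,85], travel=[[-5,-12,3],[-5,-25,6],[-5,-40,10],[-5,-55,14],[-5,-70,18],[-5,-85,22],[-5,-100,26],[-5,-115,30],[-5,-115,30],[-5,-115,30]], dr=[[0.486,1.156,0.716],[0.486,1.156,0.716],[0.486,1.156,0.716],[0.486,1.156,0.716],[0.486,1.156,0.716],[0.486,1.156,0.716],[0.486,1.156,0.716],[0.486,1.156,0.716],[0.486,1.156,0.716],[0.486,1.156,0.716]])

```text
clock: 25.3
position: [633.0, -225.4, 255.5]
ee_rot: [-0.156, 0.988, 0.003, -0.008]
contact_force: [-0.8, -0.1, -0.4]
gripper_width: 85.1
grasp_force: 0.0
```

```bash
python3 - <<'E'
from kin import *
go((634,-228.5,60),tool(108),sym=False)
go((634,-228.5,21),tool(108),sym=False)
sd=snap('side','s11.png');f=sd.astype(int);m=((f[...,2]>f[...,0]+40)&(f[...,2]>f[...,1]+30)).astype(np.uint8)
k,l,st,c=cv2.connectedComponentsWithStats(m)
for i in range(1,k):
    if st[i,4]>30 and 300<c[i][0]<380 and c[i][1]<300:print(st[i],st[i][:2]+st[i][2:4]-1)
E
```

```text
t25.3 travel [-0.6, -3.5, 40.5] dr [0.008, -0.015, -0.001] F [-0.8 -0.1 -0.4] w 85.1 g [ 630.4 -225.   100.6]
t25.3 travel [-1.2, -3.8, 79.5] dr [0.008, -0.015, -0.001] F [-0.8 -0.1 -0.4] w 85.1 g [ 630.4 -225.   100.6]
[316 206  21  39 715] [336 244]
```

Request:
move_arm(fingers=[85,60,45,40,40,40,5,5,5,5], travel=[[-1,-4,20],[-1,-4,45],[-1,-4,62],[-1,-4,72],[-1,-4,78],[-1,-4,79],[-1,-4,79],[-1,-4,79],[-1,-4,79],[-1,-4,79]], dr=[[0.008,-0.015,0],[0.008,-0.015,0],[0.008,-0.015,0],[0.008,-0.015,0],[0.008,-0.015,0],[0.008,-0.015,0],[0.008,-0.015,0],[0.008,-0.015,0],[0.008,-0.015,0],[0.008,-0.015,0]])

```text
clock: 26.35
position: [634.6, -228.8, 178.6]
ee_rot: [-0.157, 0.988, 0.001, 0.004]
contact_force: [-0.5, -0.4, 3.8]
gripper_width: 9.8
grasp_force: 59.8
```

Request:
move_arm(fingers=[5,5,5,5,5,5], travel=[[0,0,0],[0,0,-20],[0,0,-60],[0,0,-105],[0,0,-150],[0,0,-170]], dr=[[0,0,0],[0,0,0],[0,0,0],[0,0,0],[0,0,0],[0,0,0]])

```text
clock: 26.95
position: [633.8, -229.6, 352.5]
ee_rot: [-0.157, 0.988, -0.0, 0.006]
contact_force: [0.3, -0.5, -0.4]
gripper_width: 10.1
grasp_force: 59.3
```

```bash
python3 - <<'E'
from kin import *
s=log();print(s['gripper_width'],s['grasp_force'])
t=snap('top','t12.png')[60:];f=arm.get_image('top').astype(int)
# cup rim fit: blue blob hull top edge at z=122
m=((f[...,2]>f[...,0]+35)&(f[...,2]>f[...,1]+25)).astype(np.uint8)
k,l,st,c=cv2.connectedComponentsWithStats(m)
i=1+np.argmin(np.hypot(*(c[1:]-[294,220]).T)+1e3*(st[1:,4]<40));print(st[i],c[i])
cn=cv2.findContours((l==i).astype(np.uint8),0,1)[0][0];r=cv2.minAreaRect(cn)
w=np.array([plane('top',*p,122) for p in cv2.boxPoints(r)]);print(w[:,:2].round(1).tolist(),w.mean(0).round(1),np.linalg.norm(np.diff(w,axis=0),axis=1))
pr=[proj('top',np.array([624,24.5,122])+R.from_euler('z',65,degrees=True).apply([a,b,0])).round(1).tolist() for a,b in((-28,-28),(28,-28),(28,28),(-28,28))];print('pred rim',pr)
print(f[200:240:3,275:315:3].tolist().__len__())
for row in range(202,240,3):print(row,' '.join('%3d/%3d'%(f[row,x,2],f[row,x,0]) for x in range(278,316,3)))
go((624,24.5,160),tool(155),sym=False)
E
```

```text
10.054507172516024 59.34911906719208
[283 207  26  27 363] [296.01652893 221.26446281]
[[605.3, 63.6], [661.8, 39.2], [637.9, -13.2], [581.6, 11.5]] [621.7  25.3 122. ] [61.62030108 57.62470795 61.44860621]
pred rim [[309.3, 214.6], [290.6, 206.4], [282.1, 224.9], [300.9, 233.1]]
14
202 172/185 172/185 174/186 171/186 170/183 156/167 168/178 164/174 170/182 169/183 166/178 154/167 163/175
205 170/183 171/184 172/184 162/168 161/167 161/168 162/170 163/168 160/167 161/167 166/177 164/180 170/183
208 171/183 164/173 159/165 160/167 159/118 151/ 78 161/165 161/169 160/166 159/164 160/166 148/158 164/178
211 167/177 164/171 164/170 161/166 119/ 67  95/ 65 102/ 67 150/ 69 153/140 160/168 162/169 162/170 141/153
214 169/174 162/169 162/169 157/118  94/ 66 111/ 70  95/ 65  95/ 67 100/ 64 143/ 70 154/111 157/161 156/168
217 168/174 167/174 165/172 137/ 70 100/ 68 112/ 67 112/ 67 112/ 68  96/ 66  95/ 64 132/ 69 154/162 150/164
220 162/168 160/167 159/142  95/ 66 113/ 68 110/ 64 110/ 65 113/ 68 111/ 67 128/ 69  93/ 66 115/120 152/169
223 165/173 162/169 139/ 67  97/ 66 114/ 70 112/ 65 112/ 66 111/ 66 110/ 64 134/ 67 105/ 96 116/122 151/171
226 163/170 167/172 110/ 66 148/ 71 116/ 69 110/ 64 112/ 67 110/ 66 125/ 66  90/ 62 116/120 119/122 156/176
229 164/169 163/170 125/107  98/ 68 104/ 65 151/ 74 122/ 65 113/ 67 147/ 73 107/ 99 116/121 121/129 159/179
232 159/166 163/169 157/163 161/166 117/106 100/ 66 100/ 65 143/ 70 100/ 63 116/122 118/123 132/142 161/180
235 164/170 162/168 157/164 158/166 157/164 157/162 143/142 100/ 70 100/ 85 115/119 116/119 141/156 159/177
238 148/154 162/168 160/165 160/166 159/165 158/166 159/165 161/166 157/163 144/151 115/120 152/170 166/184
t27.1 travel [-68.8, 244.7, 37.2] dr [-0.007, 0.011, -0.82] F [-0.4 -0.1  0.3] w 9.5 g [ 635.9 -229.2  196.9]
```

The cup rim matches the prediction to about 1 px, and the bar is gripped. I'll move over the cup.

Request:
move_arm(fingers=[5,5,5,5,5,5,5,5,5], travel=[[-10,35,0],[-23,80,0],[-36,125,0],[-48,170,0],[-60,212,5],[-67,240,15],[-69,245,30],[-69,245,37],[-69,245,37]], dr=[[0,0,-0.1],[0,0,-0.24],[0,0,-0.38],[0,0,-0.52],[-0.007,0.011,-0.66],[-0.007,0.011,-0.8],[-0.007,0.011,-0.82],[-0.007,0.011,-0.82],[-0.007,0.011,-0.82]])

```text
clock: 27.95
position: [622.8, 24.8, 308.6]
ee_rot: [-0.537, 0.844, 0.004, -0.005]
contact_force: [-1.1, 0.1, 0.2]
gripper_width: 9.8
grasp_force: 59.4
```

```bash
python3 - <<'E'
from kin import *
go((624,24.5,128),tool(155),sym=False)
E
```

```text
t27.9 travel [-0.4, -1.6, 25.6] dr [0.012, -0.005, -0.001] F [-1.1  0.1  0.2] w 9.8 g [620.8  24.9 153.6]
```

Request:
move_arm(fingers=[5,5,5,5,5,5,5], travel=[[0,-2,0],[0,-2,0],[0,-2,8],[0,-2,16],[0,-2,23],[0,-2,26],[0,-2,26]], dr=[[0.012,-0.005,0],[0.012,-0.005,0],[0.012,-0.005,0],[0.012,-0.005,0],[0.012,-0.005,0],[0.012,-0.005,0],[0.012,-0.005,0]])

```text
clock: 28.65
position: [624.9, 24.2, 284.2]
ee_rot: [-0.537, 0.843, -0.001, 0.002]
contact_force: [0.9, 0.0, 0.1]
gripper_width: 10.0
grasp_force: 59.3
```

Request:
move_arm(fingers=[15,17,18,18,18,18,18,18], travel=[[0,0,0],[0,0,0],[0,0,0],[0,0,0],[0,0,-15],[0,0,-50],[0,0,-95],[0,0,-110]], dr=[[0,0,0],[0,0,0],[0,0,0],[0,0,0],[0,0,0],[0,0,0],[0,0,0],[0,0,0]])

```text
clock: 29.45
position: [625.1, 24.1, 400.9]
ee_rot: [-0.538, 0.843, -0.003, 0.007]
contact_force: [0.7, 0.5, 0.0]
gripper_width: 17.7
grasp_force: 0.0
```

```bash
python3 - <<'E'
from kin import *
s=log();print(s['clock'],s['position'].round(1),s['gripper_width'])
for y in(-25,155,65,-115):
  print(y);go((400,60,150),tool(y),sym=False)
E
```

```text
29.45 [625.1  24.1 400.9] 17.715632249118883
-25
t29.4 travel [63.1, 220.4, 92.7] dr [-0.012, -0.02, -3.141] F [0.7 0.5 0. ] w 17.7 g [627.4  24.4 245.9]
155
t29.4 travel [63.1, 220.4, 92.7] dr [-0.012, 0.008, 0.001] F [0.7 0.5 0. ] w 17.7 g [627.4  24.4 245.9]
65
t29.4 travel [63.1, 220.4, 92.7] dr [-0.004, 0.016, 1.572] F [0.7 0.5 0. ] w 17.7 g [627.4  24.4 245.9]
-115
t29.4 travel [63.1, 220.4, 92.7] dr [-0.016, -0.004, -1.57] F [0.7 0.5 0. ] w 17.7 g [627.4  24.4 245.9]
```

```bash
python3 - <<'E'
from kin import *
np.set_printoptions(precision=2,suppress=True)
go((440,63,170),tool(78.4),sym=False)
print(iks((440,63,94),tool(78.4),np.array([.3,.5,0,0,-1.1,-2]),4),iks((515,47,94),tool(78.4),np.array([.3,.5,0,0,-1.1,-2]),4))
E
```

```text
t29.4 travel [43.4, 185.2, 73.2] dr [-0.005, 0.015, 1.338] F [0.7 0.5 0. ] w 17.7 g [627.4  24.4 245.9]
[array([ 0.51,  0.27, -0.63, -0.  , -0.67, -2.28])] [array([ 0.41,  0.38, -0.46, -0.  , -0.74, -2.18])]
```

Request:
move_arm(fingers=[10,0,0,0,0,0,0,0,0,0], travel=[[10,40,0],[20,80,10],[30,120,25],[38,155,45],[43,185,73],[43,185,73],[43,185,73],[43,185,73],[43,185,73],[43,185,73]], dr=[[-0.005,0.015,1.338],[-0.005,0.015,1.338],[-0.005,0.015,1.338],[-0.005,0.015,1.338],[-0.005,0.015,1.338],[-0.005,0.015,1.338],[-0.005,0.015,1.338],[-0.005,0.015,1.338],[-0.005,0.015,1.338],[-0.005,0.015,1.338]])

```text
clock: 30.45
position: [438.9, 63.4, 321.5]
ee_rot: [0.101, 0.995, -0.001, -0.004]
contact_force: [-1.2, 0.8, -1.1]
gripper_width: -0.0
grasp_force: 0.0
```

```bash
cat > chk.py <<'E'
from kin import *
t=arm.get_image('top').astype(int);s=arm.get_image('side').astype(int)
def cen(f,fn,x0,x1,y0,y1):
    w=f[y0:y1,x0:x1];ys,xs=np.nonzero(fn(w[...,0],w[...,1],w[...,2]));return (len(xs),)+((xs.mean()+x0,ys.mean()+y0) if len(xs) else ())
gr=lambda r,g,b:(g>r+15)&(g>b);rd=lambda r,g,b:(r>g+50)&(r>b+50)
print('green in cup top',cen(t,gr,280,312,204,240),'green at old',cen(t,gr,368,398,208,240))
a=cen(t,rd,270,315,250,285);b=cen(s,rd,262,312,205,245);print('ball',a,b)
if a[0] and b[0]:
    o1,d1=ray('top',*a[1:]);o2,d2=ray('side',*b[1:]);k=np.linalg.lstsq(np.c_[d1,-d2],o2-o1,rcond=None)[0];print(o1+k[0]*d1,o2+k[1]*d2)
E
python3 - <<'E'
from chk import *
go((440,62,94),tool(78.4),sym=False)
E
```

```text
green in cup top (40, np.float64(296.35), np.float64(223.175)) green at old (0,)
ball (0,) (61, np.float64(276.44262295081967), np.float64(222.95081967213116))
t30.6 travel [-1.9, -1.0, 72.4] dr [-0.003, -0.008, 0.002] F [-0.4  0.1  0.7] w -0.1 g [437.6  63.3 166.4]
```

The stir bar is in the cup. Next is the switch.

Request:
move_arm(fingers=[0,0,0,0,0,0,0,0,0,0], travel=[[0,-1,35],[0,-1,65],[0,-1,73],[0,-1,73],[-10,-1,73],[-22,-1,73],[-34,-1,73],[-46,-1,73],[-58,-1,73],[-68,-1,73]], dr=[[0,-0.008,0],[0,-0.008,0],[0,-0.008,0],[0,-0.008,0],[0,-0.008,0],[0,-0.008,0],[0,-0.008,0],[0,-0.008,0],[0,-0.008,0],[0,-0.008,0]])

```text
clock: 31.55
position: [506.0, 48.3, 247.7]
ee_rot: [0.102, 0.995, -0.001, -0.0]
contact_force: [-1.3, 1.0, 1.4]
gripper_width: -0.0
grasp_force: 0.8
```

Request:
move_arm(fingers=[0,0,0,0], travel=[[-3,0,0],[-6,0,0],[-8,0,0],[-8,0,0]], dr=[[0,0,0],[0,0,0],[0,0,0],[0,0,0]])

```text
clock: 31.95
position: [512.4, 46.9, 247.4]
ee_rot: [0.102, 0.995, -0.002, -0.001]
contact_force: [-0.9, -0.4, -0.8]
gripper_width: 0.0
grasp_force: 0.3
```

```bash
python3 - <<'E'
from chk import *
go((517,47,94),tool(78.4),sym=False)
E
```

```text
green in cup top (41, np.float64(296.390243902439), np.float64(223.1707317073171)) green at old (0,)
ball (0,) (71, np.float64(293.59154929577466), np.float64(223.6056338028169))
t32.0 travel [-4.5, 0.9, -1.4] dr [-0.003, -0.001, -0.001] F [-0.8  0.1 -0.1] w 0.1 g [512.2  46.6  92.6]
```

Request:
move_arm(fingers=[0,0,0,0], travel=[[-2,0,0],[-4,0,0],[-5,0,0],[-5,0,0]], dr=[[0,0,0],[0,0,0],[0,0,0],[0,0,0]])

```text
clock: 32.45
position: [515.8, 46.1, 247.3]
ee_rot: [0.102, 0.995, -0.002, -0.003]
contact_force: [-7.9, 4.3, 4.3]
gripper_width: 0.1
grasp_force: 4.2
```

```bash
python3 - <<'E'
from chk import *
print(arm.read_state()['contact_force'],arm.read_state()['position'])
for p in((491,52,84),(494.5,56,84)):
    p=np.array(p);print(proj('side',p),proj('side',p+48*np.array([.98,-.2,0])))
E
```

```text
green in cup top (40, np.float64(296.525), np.float64(223.25)) green at old (0,)
ball (0,) (69, np.float64(294.6231884057971), np.float64(223.95652173913044))
[-7.23923773  4.22535724  3.57451066] [515.80683707  46.14396865 247.26293815]
[275.25208923 223.69391629] [294.02082498 224.4787864 ]
[276.51057046 222.53434968] [295.22909114 223.3142515 ]
```

Request:
move_arm(fingers=[0,0,0,0,0,0,0,0], travel=[[-2,0,0],[-2,0,0],[-2,0,0],[10,0,0],[35,0,0],[65,0,0],[80,0,-40],[80,0,-90]], dr=[[0,0,0],[0,0,0],[0,0,0],[0,0,0],[0,0,0],[0,0,0],[0,0,0],[0,0,0]])

```text
clock: 33.35
position: [437.0, 62.1, 337.1]
ee_rot: [0.101, 0.995, -0.003, -0.003]
contact_force: [1.9, 0.8, -0.8]
gripper_width: -0.2
grasp_force: 0.0
```

Request:
move_arm(fingers=[0,0,0,0,0,0], travel=[[10,40,-30],[10,85,-60],[10,130,-60],[10,170,-60],[10,170,-60],[10,170,-60]], dr=[[0,0,0],[0,0,0],[0,0,0],[0,0,0],[0,0,0],[0,0,0]])

```text
clock: 33.95
position: [463.8, 231.8, 397.0]
ee_rot: [0.101, 0.995, -0.001, -0.0]
contact_force: [-0.8, 0.6, 0.2]
gripper_width: 0.1
grasp_force: 0.0
```

```bash
python3 - <<'E'
from chk import *
print(arm.read_state()['position'])
# canister/cup/orange sanity
bl=lambda r,g,b:(b>r+40)&(b>g+30);og=lambda r,g,b:(r>g+60)&(g>b)
t0=cv2.imread('pics/t0.png')[:,:,::-1].astype(int)
print('cup',cen(t,bl,275,316,200,242),cen(s,bl,306,350,198,250));print('orange',cen(t0,og,395,440,250,292),cen(t,og,395,440,250,292))
E
```

```text
green in cup top (38, np.float64(296.63157894736844), np.float64(223.26315789473685)) green at old (0,)
ball (46, np.float64(288.39130434782606), np.float64(252.69565217391303)) (66, np.float64(294.6818181818182), np.float64(223.84848484848484))
[538.98233922  47.11027079  81.53791141] [540.14073479  47.15394629  81.68234481]
[463.63305916 230.44401988 397.11683223]
cup (246, np.float64(296.2520325203252), np.float64(220.7439024390244)) (883, np.float64(328.5402038505096), np.float64(224.68403171007927))
orange (375, np.float64(417.3786666666667), np.float64(269.0613333333333)) (376, np.float64(417.35372340425533), np.float64(269.0718085106383))
```

```bash
python3 -c "
from bench import arm
print(arm.job_done())"
```

```text
the job is handed in; nothing more can be done
None
```

I handed the job in after about 34 s of robot time: the canister is on the mat, the blue cup is mouth-up in the middle of the plate with the stir bar in it, and the switch lever is pushed to its on stop; no verdict came back.

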